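# Prop the fruit chest open and scoop the kumquats into the pitcher

### The job

Swing the lid of the fruit chest right back, flip its stay fully up and lower the lid, without letting it drop, until it rests on the stay. Then use the scoop to move every kumquat from the chest into the glass pitcher without the hand touching the fruit, cover the pitcher squarely with the green silicone lid, and stand the scoop upright in the middle of the saucer. Leave the chest propped open for refilling, and do not disturb the reamer, the cup or the jar.

Things in the scene. Friction and masses are not known exactly. Their poses are not given: they have to be found in the camera images.
- chest: fixed wooden chest, 160 (x) x 290 (y) mm, rim 85 mm high; origin mid-underside, -x side to the robot. Inside along its front wall runs a steel trough 75 mm wide, middle line x = -37.5, y = -140 to 140 mm. Its floor is level, 30 mm above the table, from y = -6 to 100; then a 45 degree ramp rises to the +y wall; on the other side a 15 degree slope up to the -y wall. Ledge behind: 52 to 72 mm high
- chest_lid (a joint): 0 shut, grows as it opens about the hinge along the far (+x) rim, stop at 1.85 rad, where it leans back and stays; between, it falls shut or back. On the raised stay it reads about 1.36. Clear panel 160 x 290 mm, 8 mm thick, 0.4 kg; a brass tab on its -y edge (20 mm wide, 65 to 115 mm from the hinge) lands on the stay's end. Faster than 2.5 rad/s towards shut counts as dropped
- lid_bar (a point): middle of the lid's round brass grip bar: 12 mm thick, along the chest's y, 104 mm free length between two ears that hold it 40 mm clear of the lid's front edge, 200 mm from the hinge line; shut, it is 89 mm above the table in front of the chest. Turns with the lid
- lid_hinge (a point): middle of the lid's hinge line (along the chest's y), at x = 80 mm, z = 89 mm of the chest; fixed to the chest
- stay (a joint): the stay: steel rod 134 mm long, 8 mm thick, outside the chest's -y wall, 154 mm from the chest's middle. 0 folded (points to the chest's +x, 20 degrees down), grows as it flips up, stop at 1.20 rad (49 degrees above level, still leaning to +x). A stiff pivot (0.06 N m) holds it where left; the resting lid presses it against the stop. Starts at 0 to 0.15
- stay_peg (a point): point on the stay's red peg to hold, 40 mm from the rod: the peg is round, 12 mm thick, sticks out 60 mm from the rod along the chest's -y, 75 mm from the pivot. Turns with the stay (about the chest's y)
- stay_pivot (a point): point on the stay's pivot axis (along the chest's y) level with point stay_peg in y: x = -35 mm, y = -194 mm, z = 75 mm of the chest
- trough_low (a point): point on the trough floor's middle line at y = +100 mm of the chest, 30 mm above the table, at the foot of the ramp; axes as the chest's
- scoop: aluminium scoop, 110 g, 106 mm long (x), 66 mm wide (y); origin mid-underside. Floor 2 mm thick, side walls 2 mm thick and 30 mm high, inside 62 mm wide and 84 mm long, open at +x (the mouth). Its back 22 mm is a solid block 30 mm high, from which a dark wooden post, 22 mm square, rises to 109 mm. Stands upright on the table at the start
- scoop_grip (a point): centre of the scoop's post, 88 mm above its underside, 42 mm behind its origin (x = -42 mm); axes as the scoop's
- scoop_lip (a point): middle of the scoop's front lower edge, 49 mm ahead of its origin (x = +49 mm; the side walls reach 4 mm farther), at its underside
- pitcher: glass pitcher, 550 g, round, 110 mm across at the rim, 92 mm at the foot, 100 mm high, walls 4 mm, base 6 mm; origin at the centre of its underside; loop handle on its +y side reaching 90 mm from the axis
- pitcher_rim (a point): centre of the pitcher's mouth, 100 mm above its underside
- silicone_lid: green stiff silicone lid: disc 124 mm across and 6 mm thick with a round knob on top, 22 mm across, from 6 to 36 mm height; 90 g; origin at the centre of its underside
- saucer: ceramic saucer, 500 g, 144 mm across, flat top 10 mm high; origin at the centre of its underside
- reamer: bystander: wooden reamer lying on the table, 125 mm long along its x, 33 mm thick; leave alone
- espresso_cup: bystander: blue cup 64 mm across, 55 mm high; leave alone
- sugar_jar: bystander: amber jar 70 mm across, 110 mm high; leave alone
- kumquat1: a kumquat: orange ball 28 mm across, 16 g, origin at its centre; smooth and waxy, slides and rolls easily. Up to five are present; absent ones read None
- kumquat2: a kumquat: orange ball 28 mm across, 16 g, origin at its centre; smooth and waxy, slides and rolls easily. Up to five are present; absent ones read None
- kumquat3: a kumquat: orange ball 28 mm across, 16 g, origin at its centre; smooth and waxy, slides and rolls easily. Up to five are present; absent ones read None
- kumquat4: a kumquat: orange ball 28 mm across, 16 g, origin at its centre; smooth and waxy, slides and rolls easily. Up to five are present; absent ones read None
- kumquat5: a kumquat: orange ball 28 mm across, 16 g, origin at its centre; smooth and waxy, slides and rolls easily. Up to five are present; absent ones read None

How it is judged (in metres and radians):
On the way, in this order (a step that is already met when the one before it is completed fails the run):
1. the chest's lid rests on its raised stay (value of joint chest_lid between 1.28 and 1.44 rad and value of joint stay above 1.1 rad and velocity of joint chest_lid between -0.1 and 0.1 rad/s), for 0.5 s.
2. every kumquat lies in the pitcher (horizontal distance between each of kumquat1, kumquat2, kumquat3, kumquat4, kumquat5 and pitcher below 0.05 m and z of kumquat1 in the frame of pitcher between 0 and 0.095 m and z of kumquat2 in the frame of pitcher between 0 and 0.095 m and z of kumquat3 in the frame of pitcher between 0 and 0.095 m and z of kumquat4 in the frame of pitcher between 0 and 0.095 m and z of kumquat5 in the frame of pitcher between 0 and 0.095 m), for 0.3 s.
At the end, for the whole second after the job is handed in: Lid still on its raised stay (lid 1.28-1.44 rad, stay above 1.10). Every kumquat inside the upright pitcher. Silicone lid flat on the pitcher's rim, centred within 12 mm. Scoop upright on the saucer, centres within 30 mm. All at rest (all of step 1 and all of step 2 and angle between each of pitcher, silicone_lid, scoop's own z axis and vertical below 0.1 rad and z of silicone_lid in the frame of pitcher between 0.095 and 0.106 m and horizontal distance between silicone_lid and pitcher below 0.012 m and linear speed of each of silicone_lid, scoop below 0.02 m/s and horizontal distance between scoop and saucer below 0.03 m and z of scoop in the frame of saucer between 0.006 and 0.014 m); the robot touches nothing.
It fails at once if the hand touches a kumquat (contact force between the fingers and kumquat1 above 0.5 N or contact force between the fingers and kumquat2 above 0.5 N or contact force between the fingers and kumquat3 above 0.5 N or contact force between the fingers and kumquat4 above 0.5 N or contact force between the fingers and kumquat5 above 0.5 N).
It fails at once if the chest's lid swings shut faster than 2.5 rad/s (velocity of joint chest_lid below -2.5 rad/s).
It fails at once if the reamer, cup or jar is moved more than 30 mm (distance of any of reamer, espresso_cup, sugar_jar from where it was at the start of the episode above 0.03 m).
Of kumquat1, kumquat2, kumquat3, kumquat4, kumquat5 only 3 to 5 are there at a start; the rules pass over those that are not, and their reading is None.
At some moment in a run one of pitcher, silicone_lid may be knocked a few centimetres aside while the robot is not near it.
It also fails if it takes over 208 s, if anything falls off the work surface, if the arm or the gripper's body presses on something with over 40 N, if the wrist force passes 120 N, or if a joint passes its speed limit or range.

### The arm

A 7-joint arm with a two-finger parallel gripper is mounted at the origin on the work surface. World frame = base frame: x ahead of the robot, y to its left, z up, the work surface at z = 0. Lengths are in m, angles in degrees, forces in N, time in s.
With the tool pointing down it reaches from about 0.425 to 0.875 m from the base axis. Payload 4.7 kg.
Tool frame: the origin (TCP) lies midway between the tips of the shut fingers; the grasp point (between the pads) lies 19 mm behind it; z points along the fingers, x is the direction in which the jaws open and shut, and the axes are right-handed (so a half turn about z gives the same grasp; the last joint's range is limited). The gripper opens to 87 mm and grips with 3 to 60 N. Pads are 19 mm wide; open, the fingers measure 117 mm over their backs; the gripper's body (75 mm by 190 mm) begins 51 mm behind the grasp point.
Start: joints at [0.808, 18.392, -4.016, 83.108, 1.295, 78.541, -3.26], TCP at [0.65, -0, 0.223] pointing down, gripper open.
Joint ranges: [-163.93, 163.93], [-17.29, 119.83], [-79.2, 71.16], [3.27, 140.29], [-89.18, 269.18], [5.43, 117.66], [-154.24, 154.24]. Speed limits (degrees/s): [147.25, 147.25, 180, 180, 180, 180, 180].

### API

Orientations are given as [roll, pitch, yaw] about the fixed x, y, z axes, in that order (R = Rz(yaw) Ry(pitch) Rx(roll)).
In Python, from cell import env gives the robot as it stands.
- The arm moves only by the tool carry_out, never from a script. Its argument "plan" is a list of rows, each an object with "grip": the closure, from 0 (fully open) to 1 (shut); "dp": the shift along the tool's x, y, z in m, a list of three; "rotation": the turn, a rotation vector about the tool's x, y, z in degrees, a list of three. In form: [{"grip": grip, "dp": [dx, dy, dz], "rotation": [wx, wy, wz]}, ...]. A call has 1 to 8 rows; each row shifts and turns the pose as measured when the row begins, along the tool's axes as they then stand; what a row does not reach is not made up. A row lasts 1/12 s, in which the tool goes at most 41.7 mm and 7.16 degrees, less where a joint would pass 70% of its speed; a pose out of reach is approached as far as the arm can. A call is refused whole if a number of a shift passes 0.0417 or a number of a turn 7.16, either way. A call with a gripper value outside its range is refused whole. The fingers move at their own pace and stop on an object; "force" is the grip in N (left out, the last holds). Time passes only in rows, so rows that do not move let the fingers close. It gives the time, the measured TCP pose, the force and the opening at its end, in the units of the state.
- env.get_obs(): the state, without advancing time (a new reading comes with each control period).
- env.read_camera(name): name is "scene" or "side" or "wrist"; returns the picture (420x560x3 uint8, red, green, blue); there is no depth.
- env.camera_params(name): a dict with "fx", "fy", "cx", "cy" (pixels), "R" (3x3) and "t" (3): a world point X has camera coordinates R X + t. Camera axes: x right, y down, z forward; pixel columns grow to the right and rows downward; lengths in m; the calibration is good to about 2 mm. A picture is of the moment at which its call begins: read the wrist's pose just before it. camera_params takes no time and is no camera call; for the wrist camera it gives the pose at the moment of the call.
- env.sign_off(): hands the job in, once; it reports no verdict.
The state is a dict: "time_s": time; "qpos": joint angles; "joint_velocities": joint speeds; "effort": joint torques, N m; "tool_pos": TCP position; "tool_rot": TCP orientation; "force": force on the tool from outside, world axes, zero at the start; "wrist_torque": the same for the moment, N m; "grip_width": finger opening in m.
Only numpy, scipy, OpenCV 4.12 (cv2) and the standard library are available. Lean on these libraries where they do the work, as an engineer would, in place of code of your own. Each camera call takes 0.05 s, during which the arm holds its last target. There are 200 camera calls.

## Working session

There is one attempt and no reset: what is moved stays moved. The work goes in short steps, Python scripts to look and compute and a tool call to move; the robot and the scene stay as the last step left them, time stands still between calls to the robot, and variables do not carry over. Pictures are saved under pics/ and viewed, about 12 in all and at most 16, crops included, and the job is handed in when it is done.

Besides the shell and the picture viewer there is one more tool, called after "Emit:" in YAML: its name, and indented under it one key for each argument. carry_out: Moves the arm, as the interface text tells. Its arguments: {"type":"object","properties":{"plan":{"type":"array","items":{"type":"object","properties":{"grip":{"type":"number"},"dp":{"type":"array","items":{"type":"number"}},"rotation":{"type":"array","items":{"type":"number"}}}}},"force":{"type":"number"}},"required":["plan"]}

```bash
ls; mkdir -p pics
python3 - <<'E'
from cell import env
import cv2,numpy as np
print(env.get_obs())
for n in("scene","side","wrist"):
    p=env.camera_params(n);print(n,{k:np.round(v,4).tolist() for k,v in p.items()})
    im=env.read_camera(n);cv2.imwrite(f"pics/{n}0.png",im[:,:,::-1])
a=[cv2.imread(f"pics/{n}0.png") for n in("scene","side")]
E
```

```text
pics
{'time_s': 0.0, 'qpos': array([ 0.80756672, 18.438027  , -4.01516665, 83.17450238,  1.29433618,
       78.54067773, -3.25936611]), 'joint_velocities': array([ 0.0771873 ,  0.02569919,  0.0498871 ,  0.06069433, -0.01044751,
        0.00642078,  0.01281595]), 'effort': array([-2.58547143e-04, -4.91284704e+01, -4.03903294e-01, -3.12526345e+01,
       -6.40594075e-02,  4.37659642e-02,  1.61017233e-04]), 'tool_pos': array([ 6.49449750e-01, -4.73885910e-05,  2.21476665e-01]), 'tool_rot': array([1.79994784e+02, 1.08003140e-01, 2.32425367e-03]), 'force': array([-0.18773293,  0.76517157,  0.66810088]), 'wrist_torque': array([ 0.05339418, -0.01002376,  0.0538595 ]), 'grip_width': 0.08733843426765248}
scene {'fx': 420.1536, 'fy': 420.1536, 'cx': 271.1004, 'cy': 207.9751, 'R': [[-0.4938, 0.8695, 0.0091], [0.7286, 0.4194, -0.5414], [-0.4746, -0.2607, -0.8407]], 't': [0.2958, -0.3733, 1.3873]}
side {'fx': 431.3074, 'fy': 431.3074, 'cx': 291.9098, 'cy': 208.3354, 'R': [[-0.8957, -0.4446, 0.004], [-0.2395, 0.4751, -0.8467], [0.3745, -0.7594, -0.532]], 't': [0.5008, 0.2246, 0.8212]}
wrist {'fx': 345.0728, 'fy': 345.0728, 'cx': 280.4687, 'cy': 204.7442, 'R': [[1.0, 0.0, -0.0012], [0.0004, -0.9536, 0.3012], [-0.0011, -0.3012, -0.9536]], 't': [-0.6497, -0.0369, 0.3929]}
```

View pics/scene0.png

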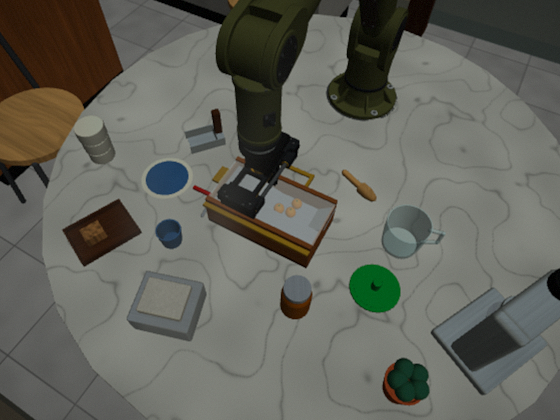

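View pics/side0.png

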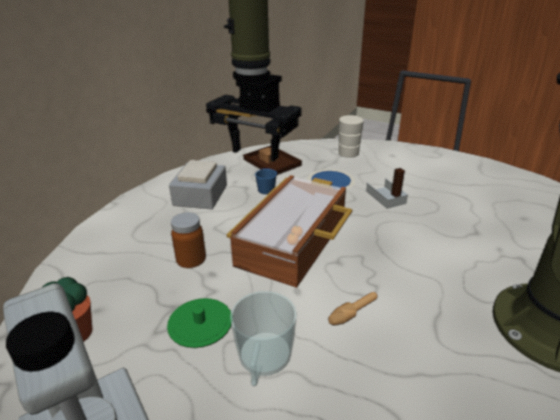

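```bash
cat > h.py <<'E'
from cell import env
import cv2,numpy as np
from scipy.spatial.transform import Rotation as Ro
def ray(p,u,v):
    d=np.array([(u-p['cx'])/p['fx'],(v-p['cy'])/p['fy'],1.]);R=np.array(p['R'])
    return -R.T@np.array(p['t']),R.T@d
def plane(p,u,v,z):
    o,d=ray(p,u,v);return o+d*(z-o[2])/d[2]
def proj(p,X):
    c=np.array(p['R'])@np.array(X)+np.array(p['t']);return np.array([p['fx']*c[0]/c[2]+p['cx'],p['fy']*c[1]/c[2]+p['cy']])
def tri(l):
    A=np.zeros((3,3));b=np.zeros(3)
    for p,u,v in l:
        o,d=ray(p,u,v);d=d/np.linalg.norm(d);M=np.eye(3)-np.outer(d,d);A+=M;b+=M@o
    return np.linalg.solve(A,b)
def pose():
    o=env.get_obs();return np.array(o['tool_pos']),Ro.from_euler('xyz',o['tool_rot'],degrees=True)
def to(P,rpy=None):
    p,r=pose();d=r.inv().apply(np.array(P)-p)
    w=(r.inv()*Ro.from_euler('xyz',rpy,degrees=True)).as_rotvec(degrees=True) if rpy is not None else 0
    print('d_tool',np.round(d,4),'rot',np.round(w,2))
def st():
    o=env.get_obs();print(round(o['time_s'],2),np.round(o['tool_pos'],4),np.round(o['tool_rot'],1),'F',np.round(o['force'],1),'T',np.round(o['wrist_torque'],2),'g',round(o['grip_width'],4))
E
python3 - <<'E'
import cv2,numpy as np
s=cv2.imread('pics/scene0.png');d=cv2.imread('pics/side0.png');w=cv2.imread('pics/wrist0.png')
a=cv2.resize(s[90:290,140:340],(400,400),interpolation=3)
b=cv2.resize(s[90:290,320:520][80:,20:],(400,200)) 
c=cv2.resize(d[140:340,220:420],(400,400),interpolation=3)
m=np.hstack([a,c]);m=np.clip(m*1.4,0,255).astype('uint8')
cv2.imwrite('pics/z1.png',m);cv2.imwrite('pics/w1.png',np.clip(w*1.3,0,255).astype('uint8'))
E
```

```text
(no output)
```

View pics/z1.png

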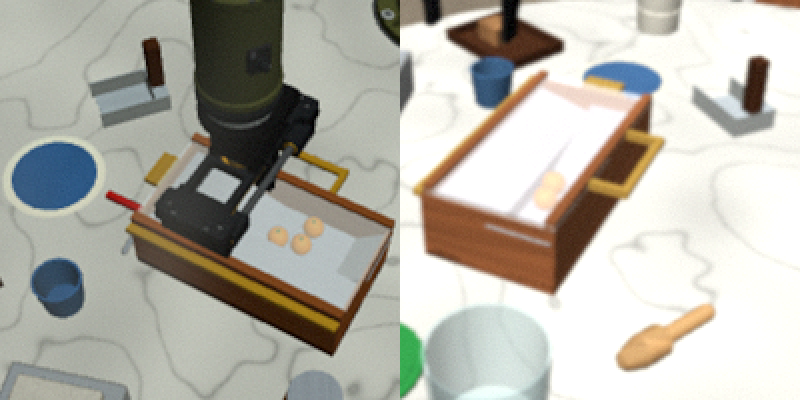

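View pics/w1.png

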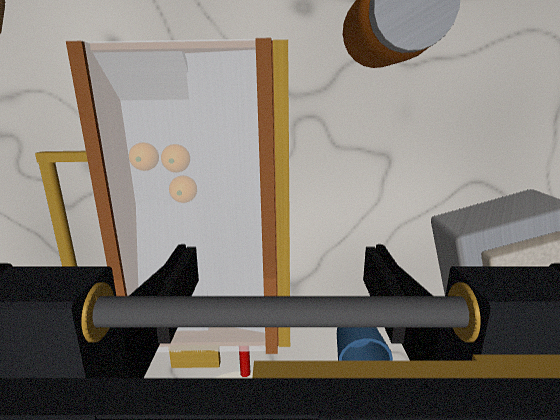

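```bash
python3 - <<'E'
from h import *
S,D,W=[env.camera_params(n) for n in("scene","side","wrist")]
print('wrist corners');
for u,v in[(68,42),(270,38),(277,352),(37,153),(85,158)]: print((u,v),plane(W,u,v,.087).round(4))
for u,v in[(336.5,201.5),(307.5,256.5),(206,202.5)]: print('scene',plane(S,u,v,.086).round(4))
# side: +y face corners zoom (424,192),(560,230)?;
for u,v in[(220+24/2,140+192/2),(220+160/2,140+228/2)]: print('side',plane(D,u,v,.085).round(4))
for n,P in(("scene",S),("side",D)):
    im=cv2.imread(f'pics/{n}0.png');h=cv2.cvtColor(im,cv2.COLOR_BGR2HSV)
    for name,lo,hi,z in(("green",(50,150,50),(75,255,255),.006),("blue",(95,120,40),(125,255,255),.01),("cupblue",(95,100,20),(125,255,255),.05)):
        m=cv2.inRange(h,lo,hi)
        cs,_=cv2.findContours(m,0,2)
        for c in cs:
            if cv2.contourArea(c)>150:
                (x,y),_=cv2.minEnclosingCircle(c);e=cv2.fitEllipse(c);print(n,name,cv2.contourArea(c),np.round(e[0],1),plane(P,*e[0],z).round(4))
    m=cv2.inRange(h,(8,60,120),(22,150,255));cs,_=cv2.findContours(m,0,2)
w=cv2.imread('pics/wrist0.png')
for u,v in((143,157),(175,157),(183,189)):print('kq',plane(W,u,v,.044).round(4))
print('stay peg wrist',plane(W,240,347,.06),plane(W,245,375,.06), 'bar',[plane(W,u,v,.089).round(4) for u,v in((37,153),(45,153),(55,240))])
print('tab',[plane(W,u,v,.089).round(4) for u,v in((169,346),(219,346),(170,366),(220,366))])
E
python3 - <<'E'
import cv2,numpy as np
s=cv2.imread('pics/scene0.png');d=cv2.imread('pics/side0.png')
a=cv2.resize(s[95:165,170:240],(400,400),interpolation=3);b=cv2.resize(d[160:230,355:425],(400,400),interpolation=3)
cv2.imwrite('pics/z2.png',np.clip(np.hstack([a,b])*1.2,0,255).astype('uint8'))
E
```

```text
wrist corners
(68, 42) [0.4822 0.1236 0.087 ]
(270, 38) [0.6417 0.1265 0.087 ]
(277, 352) [ 0.6463 -0.1728  0.087 ]
(37, 153) [0.4391 0.0359 0.087 ]
(85, 158) [0.4799 0.0316 0.087 ]
scene [0.4837 0.1222 0.086 ]
scene [0.6562 0.1283 0.086 ]
scene [ 0.6492 -0.1592  0.086 ]
side [0.6399 0.1255 0.085 ]
side [0.4836 0.1162 0.085 ]
scene green 1803.5 [374.4 288. ] [0.6126 0.2945 0.006 ]
scene blue 1010.0 [166.7 177.6] [ 0.5976 -0.3393  0.01  ]
scene cupblue 398.5 [168.  230.1] [ 0.7469 -0.2116  0.05  ]
scene cupblue 1033.5 [166.6 177.5] [ 0.6175 -0.3143  0.05  ]
side green 2190.0 [199.2 322.6] [0.6066 0.2997 0.006 ]
side blue 245.5 [333.7 177.7] [ 0.5926 -0.3515  0.01  ]
side blue 304.0 [265.6 179.7] [ 0.7701 -0.2475  0.01  ]
side cupblue 267.0 [334.  177.8] [ 0.5657 -0.2802  0.05  ]
side cupblue 327.0 [265.6 179.3] [ 0.7337 -0.1855  0.05  ]
kq [0.5132 0.0251 0.044 ]
kq [0.5451 0.0251 0.044 ]
kq [ 0.5502 -0.0077  0.044 ]
stay peg wrist [ 0.60389939 -0.18907669  0.06      ] [ 0.60835994 -0.22860066  0.06      ] bar [array([0.4405, 0.0362, 0.089 ]), array([0.4474, 0.0362, 0.089 ]), array([ 0.44  , -0.0449,  0.089 ])]
tab [array([ 0.5346, -0.1636,  0.089 ]), array([ 0.5864, -0.1636,  0.089 ]), array([ 0.5332, -0.1891,  0.089 ]), array([ 0.586, -0.189,  0.089])]
```

View pics/z2.png

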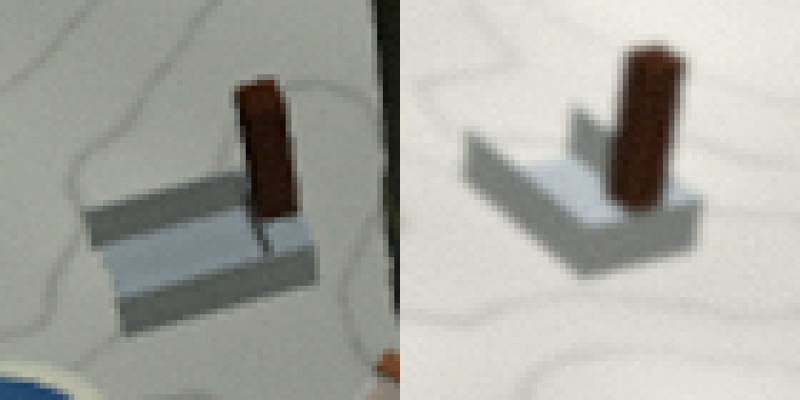

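Run:
```python
from h import *
S,D=[env.camera_params(n) for n in("scene","side")]
f=lambda x,y:(170+x/5.714,95+y/5.714); g=lambda x,y:(355+(x-400)/5.714,160+y/5.714)
for q in((122,333),(315,285),(92,248)):print('scoop scene z0',plane(S,*f(*q),0).round(4))
for q in((585,278),(697,245)):print('scoop side z0',plane(D,*g(*q),0).round(4))
print('wallfront side',plane(D,*g(466,132),.03).round(4),plane(D,*g(573,108),.03).round(4),'scene',plane(S,*f(85,210),.03).round(4))
print('post top',plane(S,*f(258,88),.109).round(4),plane(D,*g(657,57),.109).round(4),tri([(S,*f(258,88)),(D,*g(657,57))]).round(4))
s=cv2.imread('pics/scene0.png');d=cv2.imread('pics/side0.png')
a=cv2.resize(s[190:320,330:450],(370,400),interpolation=3);b=cv2.resize(d[280:400,160:300],(430,368),interpolation=3)
b=np.vstack([b,np.zeros((32,430,3),'uint8')])
cv2.imwrite('pics/z3.png',np.clip(np.hstack([a,b])*1.2,0,255).astype('uint8'))
```

```text
scoop scene z0 [ 0.4839 -0.3372  0.    ]
scoop scene z0 [ 0.4063 -0.2685  0.    ]
scoop scene z0 [ 0.4439 -0.3852  0.    ]
scoop side z0 [ 0.4019 -0.2684  0.    ]
scoop side z0 [ 0.3614 -0.3227  0.    ]
wallfront side [ 0.4833 -0.3278  0.03  ] [ 0.4425 -0.3769  0.03  ] scene [ 0.444  -0.3837  0.03  ]
post top [ 0.3884 -0.303   0.109 ] [ 0.389  -0.2945  0.109 ] [ 0.3892 -0.3023  0.1071]
```

View pics/z3.png

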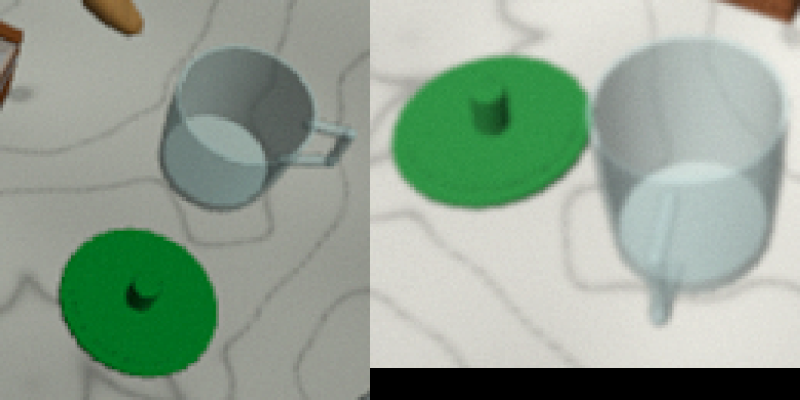

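Emit:
carry_out:
  plan:
    - {"grip": 0.62, "dp": [-0.034, 0.0037, 0], "rotation": [0, 0, 0]}
    - {"grip": 0.62, "dp": [-0.034, 0.0037, 0], "rotation": [0, 0, 0]}
    - {"grip": 0.62, "dp": [-0.034, 0.0037, 0], "rotation": [0, 0, 0]}
    - {"grip": 0.62, "dp": [-0.034, 0.0037, 0], "rotation": [0, 0, 0]}
    - {"grip": 0.62, "dp": [-0.034, 0.0037, 0], "rotation": [0, 0, 0]}
    - {"grip": 0.62, "dp": [-0.034, 0.0037, 0], "rotation": [0, 0, 0]}
    - {"grip": 0.62, "dp": [0, 0, 0], "rotation": [0, 0, 0]}
  force: 15

```text
time_s: 0.73
tool_pos: [0.4351, -0.0227, 0.2136]
tool_rot: [-180.0, 0.8, 0.0]
force: [0.3, 0.1, -0.2]
grip_width: 0.0483
```

Emit:
carry_out:
  plan:
    - {"grip": 0.62, "dp": [0.0095, 0, 0], "rotation": [0, -0.8, 0]}
    - {"grip": 0.62, "dp": [0, 0, 0.03], "rotation": [0, 0, 0]}
    - {"grip": 0.62, "dp": [0, 0, 0.03], "rotation": [0, 0, 0]}
    - {"grip": 0.62, "dp": [0, 0, 0.03], "rotation": [0, 0, 0]}
    - {"grip": 0.62, "dp": [0, 0, 0.02], "rotation": [0, 0, 0]}
    - {"grip": 0.62, "dp": [0, 0, 0], "rotation": [0, 0, 0]}

```text
time_s: 1.23
tool_pos: [0.4499, -0.0224, 0.1027]
tool_rot: [-180.0, 1.0, 0.0]
force: [-1.5, 0.3, 0.0]
grip_width: 0.0329
```

Run:
```python
from h import *
S,D,W=[env.camera_params(n) for n in("scene","side","wrist")]
st()
a=(409.8,224.4);b=(264.2,316.2)
print('pitcher rim',plane(S,*a,.1).round(4),plane(D,*b,.1).round(4),tri([(S,*a),(D,*b)]).round(4))
```

```text
1.23 [ 0.4499 -0.0224  0.1027] [-180.    1.    0.] F [-1.5  0.3  0. ] T [0.04 0.06 0.04] g 0.0329
pitcher rim [0.4655 0.304  0.1   ] [0.4575 0.3076 0.1   ] [0.4607 0.3037 0.0942]
```

Emit:
carry_out:
  plan:
    - {"grip": 0.62, "dp": [-0.004, 0, 0.018], "rotation": [0, 1, 0]}
    - {"grip": 0.62, "dp": [0, 0, 0.012], "rotation": [0, 0, 0]}
    - {"grip": 0.62, "dp": [0, 0, 0], "rotation": [0, 0, 0]}

```text
time_s: 1.48
tool_pos: [0.4498, -0.0217, 0.0725]
tool_rot: [-179.9, 0.0, 0.1]
force: [-0.0, -0.3, -0.2]
grip_width: 0.0332
```

Run:
```python
from h import *
st()
s=env.read_camera('scene')[:,:,::-1];d=env.read_camera('side')[:,:,::-1]
cv2.imwrite('pics/z4.png',np.clip(np.hstack([cv2.resize(s[100:240,230:370],(400,400)),cv2.resize(d[120:260,270:410],(400,400))])*1.3,0,255).astype('uint8'))
```

```text
1.48 [ 0.4498 -0.0217  0.0725] [-1.799e+02  0.000e+00  1.000e-01] F [-0.  -0.3 -0.2] T [-0.04  0.02 -0.01] g 0.0332
```

View pics/z4.png

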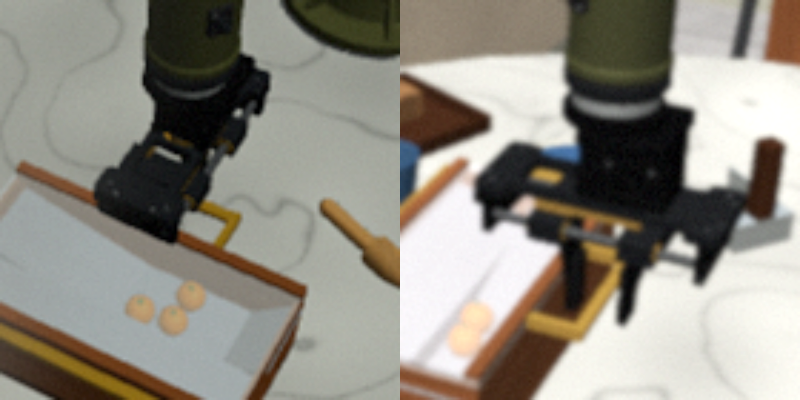

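Emit:
carry_out:
  plan:
    - {"grip": 0.62, "dp": [-0.004, 0, 0.002], "rotation": [0, 0, 0]}
    - {"grip": 1, "dp": [0, 0, 0], "rotation": [0, 0, 0]}
    - {"grip": 1, "dp": [0, 0, 0], "rotation": [0, 0, 0]}
    - {"grip": 1, "dp": [0, 0, 0], "rotation": [0, 0, 0]}
    - {"grip": 1, "dp": [0, 0, 0], "rotation": [0, 0, 0]}
  force: 15

```text
time_s: 2.0
tool_pos: [0.4494, -0.0216, 0.0764]
tool_rot: [-179.9, -0.3, 0.1]
force: [-7.9, 0.1, 3.9]
grip_width: 0.0141
```

Emit:
carry_out:
  plan:
    - {"grip": 1, "dp": [-0.002, 0, 0], "rotation": [0, 0, 0]}
    - {"grip": 1, "dp": [0, 0, 0], "rotation": [0, 0, 0]}

```text
time_s: 2.17
tool_pos: [0.4481, -0.0216, 0.077]
tool_rot: [-179.9, -0.4, 0.1]
force: [0.1, 0.4, -2.0]
grip_width: 0.0115
```

Run:
```python
from h import *
st()
c=lambda x:np.clip(x*1.3,0,255).astype('uint8')
w=env.read_camera('wrist')[:,:,::-1];d=env.read_camera('side')[:,:,::-1]
cv2.imwrite('pics/z5.png',c(np.hstack([cv2.resize(w,(400,300)),cv2.resize(d[150:255,270:410],(400,300))])))
```

```text
2.17 [ 0.4481 -0.0216  0.077 ] [-1.799e+02 -4.000e-01  1.000e-01] F [ 0.1  0.4 -2. ] T [0.01 0.15 0.11] g 0.0115
```

View pics/z5.png

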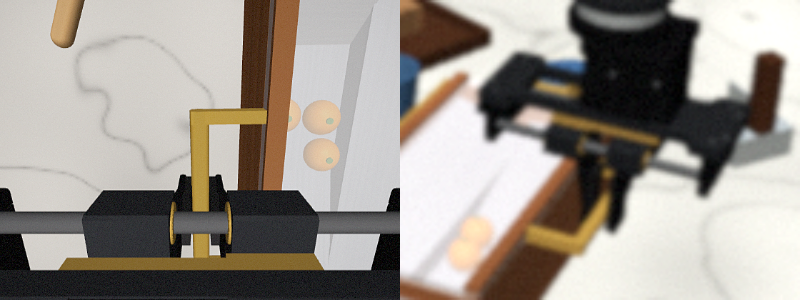

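Emit:
carry_out:
  plan:
    - {"grip": 1, "dp": [0.0014, 0, -0.024], "rotation": [0, 0, 0]}
    - {"grip": 1, "dp": [0.0043, 0, -0.0236], "rotation": [0, 0, 0]}
    - {"grip": 1, "dp": [0.0071, 0, -0.0229], "rotation": [0, 0, 0]}
    - {"grip": 1, "dp": [0.0098, 0, -0.0219], "rotation": [0, 0, 0]}
    - {"grip": 1, "dp": [0.0123, 0, -0.0206], "rotation": [0, 0, 0]}

```text
time_s: 2.68
tool_pos: [0.4822, -0.0213, 0.1898]
tool_rot: [-179.9, -0.4, 0.1]
force: [5.6, 0.3, -6.9]
grip_width: 0.0114
```

Emit:
carry_out:
  plan:
    - {"grip": 1, "dp": [0.0147, 0, -0.019], "rotation": [0, 0, 0]}
    - {"grip": 1, "dp": [0.0169, 0, -0.0171], "rotation": [0, 0, 0]}
    - {"grip": 1, "dp": [0.0188, 0, -0.0149], "rotation": [0, 0, 0]}
    - {"grip": 1, "dp": [0.0204, 0, -0.0126], "rotation": [0, 0, 0]}
    - {"grip": 1, "dp": [0.0218, 0, -0.01], "rotation": [0, 0, 0]}
    - {"grip": 1, "dp": [0.0228, 0, -0.0073], "rotation": [0, 0, 0]}
    - {"grip": 1, "dp": [0.0236, 0, -0.0045], "rotation": [0, 0, 0]}

```text
time_s: 3.27
tool_pos: [0.6227, -0.0193, 0.2811]
tool_rot: [-179.8, -0.2, 0.2]
force: [-0.4, 0.3, -3.0]
grip_width: 0.0113
```

Emit:
carry_out:
  plan:
    - {"grip": 1, "dp": [0.024, 0, -0.001], "rotation": [0, 0, 0]}
    - {"grip": 1, "dp": [0.024, 0, 0.001], "rotation": [0, 0, 0]}
    - {"grip": 1, "dp": [0.022, 0, 0.004], "rotation": [0, 0, 0]}
    - {"grip": 1, "dp": [0.008, 0, 0.002], "rotation": [0, 0, 0]}
    - {"grip": 1, "dp": [0.003, 0, 0], "rotation": [0, 0, 0]}

```text
time_s: 3.68
tool_pos: [0.7034, -0.0184, 0.2762]
tool_rot: [-179.7, 0.8, 0.2]
force: [-18.6, -0.3, 10.9]
grip_width: 0.0118
```

Emit:
carry_out:
  plan:
    - {"grip": 0.6, "dp": [-0.003, 0, 0], "rotation": [0, 0, 0]}
    - {"grip": 0.6, "dp": [0, 0, -0.005], "rotation": [0, 0, 0]}
    - {"grip": 0.6, "dp": [0, 0, -0.03], "rotation": [0, 0, 0]}
    - {"grip": 0.6, "dp": [0, 0, -0.03], "rotation": [0, 0, 0]}
    - {"grip": 0.5, "dp": [-0.016, 0.033, -0.002], "rotation": [0, 0, 0]}
    - {"grip": 0.4, "dp": [-0.016, 0.033, -0.002], "rotation": [0, 0, 0]}
    - {"grip": 0.4, "dp": [-0.016, 0.033, -0.002], "rotation": [0, 0, 0]}
    - {"grip": 0.4, "dp": [-0.016, 0.033, -0.002], "rotation": [0, 0, 0]}

```text
time_s: 4.35
tool_pos: [0.6414, -0.1417, 0.3501]
tool_rot: [-179.3, 0.8, 1.4]
force: [0.8, -0.9, -0.0]
grip_width: 0.0498
```

Emit:
carry_out:
  plan:
    - {"grip": 0.4, "dp": [-0.016, 0.033, -0.002], "rotation": [0, 0, 0]}
    - {"grip": 0.4, "dp": [-0.016, 0.033, -0.002], "rotation": [0, 0, 0]}
    - {"grip": 0.4, "dp": [0, 0.008, 0], "rotation": [5, 0, 0]}
    - {"grip": 0.4, "dp": [0, 0, 0], "rotation": [5, 0, 0]}
    - {"grip": 0.4, "dp": [0, 0, 0], "rotation": [5, 0, 0]}
    - {"grip": 0.4, "dp": [0, 0, 0], "rotation": [0, 0, 0]}

```text
time_s: 4.85
tool_pos: [0.605, -0.2311, 0.3594]
tool_rot: [-164.3, 0.4, 0.7]
force: [-0.5, -2.0, -0.6]
grip_width: 0.0522
```

Run:
```python
from h import *
st();to((.607,-.217,.15),(-165,0,0));to((.607,-.217,.033),(-165,0,0))
c=lambda x:np.clip(x*1.3,0,255).astype('uint8')
w=env.read_camera('wrist')[:,:,::-1];s=env.read_camera('scene')[:,:,::-1]
cv2.imwrite('pics/w6.png',w);cv2.imwrite('pics/s6.png',s)
cv2.imwrite('pics/z6.png',c(np.hstack([cv2.resize(w,(400,300)),cv2.resize(s[110:260,150:350],(400,300))])))
p=env.camera_params('wrist');hsv=cv2.cvtColor(w,cv2.COLOR_BGR2HSV)
m=cv2.inRange(hsv,(0,180,80),(6,255,255))|cv2.inRange(hsv,(174,180,80),(180,255,255));
cs,_=cv2.findContours(m,0,2)
for k in cs:
    if cv2.contourArea(k)>40:
        r=cv2.minAreaRect(k);B=cv2.boxPoints(r);print(r,[plane(p,*b,.05).round(4).tolist() for b in B])
```

```text
4.85 [ 0.605  -0.2311  0.3594] [-164.3    0.4    0.7] F [-0.5 -2.  -0.6] T [-0.5   0.05 -0.  ] g 0.0522
d_tool [0.0034 0.0431 0.2054] rot [-0.69  0.52  0.53]
d_tool [0.0042 0.0747 0.318 ] rot [-0.69  0.52  0.53]
((282.4999694824219, 200.49998474121094), (40.99999237060547, 6.999999046325684), 90.0) [[0.603, -0.1716, 0.05], [0.6129, -0.1714, 0.05], [0.614, -0.2297, 0.05], [0.604, -0.2299, 0.05]]
```

View pics/z6.png

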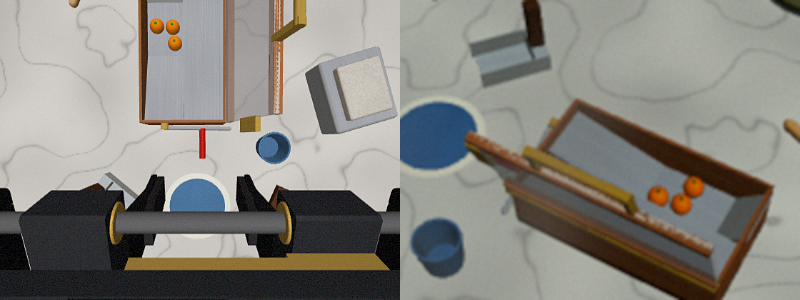

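Emit:
carry_out:
  plan:
    - {"grip": 0.4, "dp": [0.001, 0.0085, 0.036], "rotation": [-0.7, 0.5, 0.5]}
    - {"grip": 0.4, "dp": [0.001, 0.0085, 0.036], "rotation": [0, 0, 0]}
    - {"grip": 0.4, "dp": [0.001, 0.0085, 0.036], "rotation": [0, 0, 0]}
    - {"grip": 0.4, "dp": [0.001, 0.0085, 0.036], "rotation": [0, 0, 0]}
    - {"grip": 0.4, "dp": [0.001, 0.0085, 0.036], "rotation": [0, 0, 0]}
    - {"grip": 0.4, "dp": [0, 0.0085, 0.036], "rotation": [0, 0, 0]}
    - {"grip": 0.4, "dp": [0, 0.0085, 0.036], "rotation": [0, 0, 0]}
    - {"grip": 0.4, "dp": [0, 0, 0], "rotation": [0, 0, 0]}

```text
time_s: 5.62
tool_pos: [0.6261, -0.2049, 0.1045]
tool_rot: [-166.6, -1.8, 2.2]
force: [-1.5, -8.8, -5.8]
grip_width: 0.0522
```

Run:
```python
from h import *
st();to((.6085,-.210,.033),(-165,0,0))
```

```text
5.62 [ 0.6261 -0.2049  0.1045] [-166.6   -1.8    2.2] F [-1.5 -8.8 -5.8] T [-1.98  0.52 -0.39] g 0.0522
d_tool [-0.02    0.0208  0.0679] rot [ 1.55 -1.18  2.54]
```

Emit:
carry_out:
  plan:
    - {"grip": 0.4, "dp": [-0.01, 0.01, 0], "rotation": [0, 0, 0]}
    - {"grip": 0.4, "dp": [-0.005, 0, 0], "rotation": [1.5, -1, 2.5]}

```text
time_s: 5.78
tool_pos: [0.6116, -0.2101, 0.1007]
tool_rot: [-165.2, -0.1, 0.6]
force: [-0.3, -0.6, 0.1]
grip_width: 0.0523
```

Run:
```python
from h import *
st();to((.6085,-.210,.033),(-165,0,0))
```

```text
5.78 [ 0.6116 -0.2101  0.1007] [-1.652e+02 -1.000e-01  6.000e-01] F [-0.3 -0.6  0.1] T [-0.3   0.05  0.03] g 0.0523
d_tool [-0.0033  0.0172  0.0655] rot [0.15 0.04 0.56]
```

Free of contact. Descend and grip the peg.

Emit:
carry_out:
  plan:
    - {"grip": 0.4, "dp": [-0.002, 0.006, 0.022], "rotation": [0, 0, 0]}
    - {"grip": 0.4, "dp": [-0.001, 0.006, 0.022], "rotation": [0, 0, 0]}
    - {"grip": 0.4, "dp": [0, 0.004, 0.017], "rotation": [0, 0, 0]}
    - {"grip": 0.4, "dp": [0, 0, 0.002], "rotation": [0, 0, 0]}
    - {"grip": 1, "dp": [0, 0, 0], "rotation": [0, 0, 0]}
    - {"grip": 1, "dp": [0, 0, 0], "rotation": [0, 0, 0]}
    - {"grip": 1, "dp": [0, 0, 0], "rotation": [0, 0, 0]}
    - {"grip": 1, "dp": [0, 0, 0], "rotation": [0, 0, 0]}
  force: 10

```text
time_s: 6.45
tool_pos: [0.614, -0.2012, 0.0442]
tool_rot: [-165.5, -0.8, 1.6]
force: [0.0, -0.0, 0.1]
grip_width: 0.033
```

Run:
```python
from h import *
st()
```

```text
6.45 [ 0.614  -0.2012  0.0442] [-165.5   -0.8    1.6] F [ 0.  -0.   0.1] T [-0.34  0.05  0.01] g 0.033
```

Emit:
carry_out:
  plan:
    - {"grip": 0.65, "dp": [-0.004, 0.004, 0.01], "rotation": [0, 0, 0]}
    - {"grip": 1, "dp": [0, 0, 0], "rotation": [0, 0, 0]}
    - {"grip": 1, "dp": [0, 0, 0], "rotation": [0, 0, 0]}
    - {"grip": 1, "dp": [0, 0, 0], "rotation": [0, 0, 0]}
    - {"grip": 1, "dp": [0, 0, 0], "rotation": [0, 0, 0]}
    - {"grip": 1, "dp": [0, 0, 0], "rotation": [0, 0, 0]}

```text
time_s: 6.95
tool_pos: [0.6061, -0.2036, 0.0349]
tool_rot: [-165.5, -0.4, 1.7]
force: [4.6, 0.4, -0.2]
grip_width: 0.0118
```

Run:
```python
from h import *
st();p,r=pose();print((p-.019*r.as_matrix()[:,2]).round(4))
```

```text
6.95 [ 0.6061 -0.2036  0.0349] [-165.5   -0.4    1.7] F [ 4.6  0.4 -0.2] T [-0.24 -0.94 -0.33] g 0.0118
[ 0.6061 -0.2083  0.0533]
```

Emit:
carry_out:
  plan:
    - {"grip": 1, "dp": [0.0022, -0.0024, -0.0088], "rotation": [0, 0, 0]}
    - {"grip": 1, "dp": [0.001, -0.0024, -0.009], "rotation": [0, 0, 0]}
    - {"grip": 1, "dp": [0, -0.0024, -0.0091], "rotation": [0, 0, 0]}
    - {"grip": 1, "dp": [-0.0013, -0.0024, -0.009], "rotation": [0, 0, 0]}
    - {"grip": 1, "dp": [-0.0025, -0.0024, -0.0088], "rotation": [0, 0, 0]}
    - {"grip": 1, "dp": [-0.0036, -0.0023, -0.0084], "rotation": [0, 0, 0]}

```text
time_s: 7.45
tool_pos: [0.6049, -0.2035, 0.094]
tool_rot: [-165.6, -0.7, 1.6]
force: [1.8, -0.1, -2.0]
grip_width: 0.0119
```

Run:
```python
from h import *
st();p,r=pose();g=p-.019*r.as_matrix()[:,2];print(g.round(4),np.degrees(np.arctan2(g[2]-.075,g[0]-.535)),np.hypot(g[2]-.075,g[0]-.535))
```

```text
7.45 [ 0.6049 -0.2035  0.094 ] [-165.6   -0.7    1.6] F [ 1.8 -0.1 -2. ] T [-0.43 -0.43 -0.16] g 0.0119
[ 0.6047 -0.2083  0.1124] 28.20307749107923 0.07914128335835208
```

Emit:
carry_out:
  plan:
    - {"grip": 1, "dp": [-0.006, -0.0021, -0.0077], "rotation": [0, 0, 0]}
    - {"grip": 1, "dp": [-0.0065, -0.0019, -0.007], "rotation": [0, 0, 0]}
    - {"grip": 1, "dp": [-0.007, -0.0017, -0.0063], "rotation": [0, 0, 0]}
    - {"grip": 1, "dp": [-0.007, -0.0015, -0.005], "rotation": [0, 0, 0]}
    - {"grip": 1, "dp": [-0.004, -0.001, -0.003], "rotation": [0, 0, 0]}

```text
time_s: 7.87
tool_pos: [0.584, -0.2034, 0.1318]
tool_rot: [-165.9, -2.5, 1.2]
force: [20.8, -0.1, -12.9]
grip_width: 0.0121
```

Run:
```python
from h import *
st();p,r=pose();g=p-.019*r.as_matrix()[:,2];print(g.round(4),np.degrees(np.arctan2(g[2]-.075,g[0]-.535)),np.hypot(g[2]-.075,g[0]-.535))
```

```text
7.87 [ 0.584  -0.2034  0.1318] [-165.9   -2.5    1.2] F [ 20.8  -0.1 -12.9] T [-1.05 -4.39 -1.12] g 0.0121
[ 0.5833 -0.208   0.1502] 57.25987521542454 0.08936930589063988
```

Emit:
carry_out:
  plan:
    - {"grip": 1, "dp": [0.004, 0, 0.002], "rotation": [0, 0, 0]}
    - {"grip": 0.6, "dp": [0, 0, 0], "rotation": [0, 0, 0]}
    - {"grip": 0.6, "dp": [0, 0, 0], "rotation": [0, 0, 0]}
    - {"grip": 0.6, "dp": [0, 0, -0.02], "rotation": [0, 0, 0]}
    - {"grip": 0.6, "dp": [0, 0, -0.04], "rotation": [0, 0, 0]}
    - {"grip": 0.6, "dp": [0, 0, -0.04], "rotation": [0, 0, 0]}
    - {"grip": 0.6, "dp": [0, 0, -0.04], "rotation": [0, 0, 0]}
    - {"grip": 0.6, "dp": [0, 0, -0.04], "rotation": [0, 0, 0]}

```text
time_s: 8.53
tool_pos: [0.5691, -0.2421, 0.3011]
tool_rot: [-165.1, -0.5, 1.7]
force: [0.3, -0.8, 0.9]
grip_width: 0.0347
```

Emit:
carry_out:
  plan:
    - {"grip": 0.6, "dp": [0, 0, -0.04], "rotation": [-5, 0, 0]}
    - {"grip": 0.6, "dp": [0, 0, 0], "rotation": [-5, 0, 0]}
    - {"grip": 0.6, "dp": [0, 0, 0], "rotation": [-4, 0, 0]}

```text
time_s: 8.78
tool_pos: [0.5653, -0.2641, 0.351]
tool_rot: [-179.9, -0.8, 0.8]
force: [0.6, 0.9, -1.4]
grip_width: 0.035
```

Run:
```python
from h import *
st();to((.702,-.018,.35),(-180,0,0))
s=env.read_camera('scene')[:,:,::-1];d=env.read_camera('side')[:,:,::-1]
cv2.imwrite('pics/s7.png',s);cv2.imwrite('pics/d7.png',d)
c=lambda x:np.clip(x*1.3,0,255).astype('uint8')
cv2.imwrite('pics/z7.png',c(np.hstack([cv2.resize(d[120:270,220:420],(400,300)),cv2.resize(s[110:260,150:350],(400,300))])))
```

```text
8.78 [ 0.5653 -0.2641  0.351 ] [-179.9   -0.8    0.8] F [ 0.6  0.9 -1.4] T [ 0.07  0.05 -0.02] g 0.035
d_tool [ 0.1399 -0.2443  0.0032] rot [-0.06 -0.78  0.76]
```

View pics/z7.png

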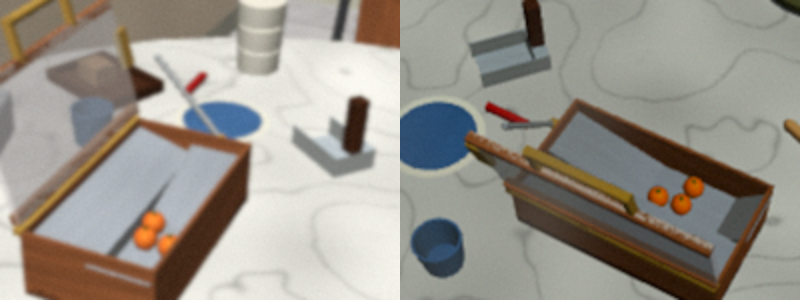

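Emit:
carry_out:
  plan:
    - {"grip": 0.6, "dp": [0.02, -0.035, 0], "rotation": [0, -0.8, 0.8]}
    - {"grip": 0.6, "dp": [0.02, -0.035, 0], "rotation": [0, 0, 0]}
    - {"grip": 0.6, "dp": [0.02, -0.035, 0], "rotation": [0, 0, 0]}
    - {"grip": 0.6, "dp": [0.02, -0.035, 0], "rotation": [0, 0, 0]}
    - {"grip": 0.6, "dp": [0.02, -0.035, 0], "rotation": [0, 0, 0]}
    - {"grip": 0.6, "dp": [0.02, -0.035, 0], "rotation": [0, 0, 0]}
    - {"grip": 0.6, "dp": [0.017, -0.032, 0], "rotation": [0, 0, 0]}
    - {"grip": 0.6, "dp": [0, 0, 0], "rotation": [0, 0, 0]}

```text
time_s: 9.55
tool_pos: [0.6968, -0.0193, 0.3431]
tool_rot: [-178.9, 1.8, -0.7]
force: [-0.5, 2.0, -1.8]
grip_width: 0.0349
```

Run:
```python
from h import *
st();to((.700,-.018,.274),(-180,0,0))
```

```text
9.55 [ 0.6968 -0.0193  0.3431] [-178.9    1.8   -0.7] F [-0.5  2.  -1.8] T [ 0.1   0.07 -0.  ] g 0.0349
d_tool [ 0.0053 -0.      0.069 ] rot [-1.12  1.76 -0.72]
```

Emit:
carry_out:
  plan:
    - {"grip": 0.6, "dp": [0.005, 0, 0], "rotation": [-1.1, 1.7, -0.7]}
    - {"grip": 0.6, "dp": [0, 0, 0.025], "rotation": [0, 0, 0]}
    - {"grip": 0.6, "dp": [0, 0, 0.022], "rotation": [0, 0, 0]}
    - {"grip": 0.6, "dp": [0, 0, 0.018], "rotation": [0, 0, 0]}
    - {"grip": 0.6, "dp": [0, 0, 0], "rotation": [0, 0, 0]}
  force: 15

```text
time_s: 9.97
tool_pos: [0.6978, -0.0183, 0.267]
tool_rot: [-179.5, 1.3, 0.3]
force: [0.5, 0.8, -1.1]
grip_width: 0.0344
```

Emit:
carry_out:
  plan:
    - {"grip": 1, "dp": [0, 0, 0], "rotation": [0, 0, 0]}
    - {"grip": 1, "dp": [0, 0, 0], "rotation": [0, 0, 0]}
    - {"grip": 1, "dp": [0, 0, 0], "rotation": [0, 0, 0]}
    - {"grip": 1, "dp": [0, 0, 0], "rotation": [0, 0, 0]}
    - {"grip": 1, "dp": [0, 0, 0], "rotation": [0, 0, 0]}
  force: 15

```text
time_s: 10.38
tool_pos: [0.6967, -0.0215, 0.2671]
tool_rot: [-179.4, 1.6, 0.1]
force: [-0.6, -0.3, -3.2]
grip_width: 0.0114
```

Emit:
carry_out:
  plan:
    - {"grip": 1, "dp": [-0.0136, 0, -0.0034], "rotation": [0, 0, 0]}
    - {"grip": 1, "dp": [-0.0138, 0, -0.0024], "rotation": [0, 0, 0]}
    - {"grip": 1, "dp": [-0.014, 0, -0.0015], "rotation": [0, 0, 0]}
    - {"grip": 1, "dp": [-0.014, 0, -0.0005], "rotation": [0, 0, 0]}
    - {"grip": 1, "dp": [-0.014, 0, 0.0005], "rotation": [0, 0, 0]}
    - {"grip": 1, "dp": [-0.012, 0, 0.0015], "rotation": [0, 0, 0]}

```text
time_s: 10.88
tool_pos: [0.6143, -0.0226, 0.2724]
tool_rot: [-179.4, 1.6, 0.1]
force: [1.2, 0.4, -5.5]
grip_width: 0.011
```

Run:
```python
from h import *
st()
```

```text
10.88 [ 0.6143 -0.0226  0.2724] [-1.794e+02  1.600e+00  1.000e-01] F [ 1.2  0.4 -5.5] T [-0.03 -0.48 -0.02] g 0.011
```

Emit:
carry_out:
  plan:
    - {"grip": 1, "dp": [-0.006, 0, 0.001], "rotation": [0, 0, 0]}
    - {"grip": 1, "dp": [-0.005, 0, 0.001], "rotation": [0, 0, 0]}
    - {"grip": 1, "dp": [-0.004, 0, 0.001], "rotation": [0, 0, 0]}
    - {"grip": 1, "dp": [0, 0, 0], "rotation": [0, 0, 0]}

```text
time_s: 11.22
tool_pos: [0.6099, -0.0227, 0.2717]
tool_rot: [-179.5, -0.2, 0.1]
force: [0.8, 0.1, -3.9]
grip_width: 0.0115
```

Run:
```python
from h import *
st()
```

```text
11.22 [ 0.6099 -0.0227  0.2717] [-1.795e+02 -2.000e-01  1.000e-01] F [ 0.8  0.1 -3.9] T [-0.01 -0.06  0.1 ] g 0.0115
```

Emit:
carry_out:
  plan:
    - {"grip": 1, "dp": [-0.006, 0, 0], "rotation": [0, 0, 0]}
    - {"grip": 1, "dp": [-0.004, 0, 0], "rotation": [0, 0, 0]}

```text
time_s: 11.38
tool_pos: [0.6075, -0.0226, 0.2714]
tool_rot: [-179.5, -1.2, 0.2]
force: [14.2, -0.6, -10.1]
grip_width: 0.011
```

Run:
```python
from h import *
st()
```

```text
11.38 [ 0.6075 -0.0226  0.2714] [-179.5   -1.2    0.2] F [ 14.2  -0.6 -10.1] T [-0.14 -2.96 -0.01] g 0.011
```

Emit:
carry_out:
  plan:
    - {"grip": 1, "dp": [0.003, 0, 0], "rotation": [0, 0, 0]}
    - {"grip": 0.6, "dp": [0, 0, 0], "rotation": [0, 0, 0]}
    - {"grip": 0.6, "dp": [0, 0, 0], "rotation": [0, 0, 0]}
    - {"grip": 0.6, "dp": [0, 0, 0], "rotation": [0, 0, 0]}
    - {"grip": 0.6, "dp": [0, 0, -0.02], "rotation": [0, 0, 0]}
    - {"grip": 0.6, "dp": [0, 0, -0.03], "rotation": [0, 0, 0]}
    - {"grip": 0.6, "dp": [0, 0, -0.03], "rotation": [0, 0, 0]}
    - {"grip": 0.6, "dp": [0, 0, 0], "rotation": [0, 0, 0]}

```text
time_s: 12.05
tool_pos: [0.6072, -0.0233, 0.3567]
tool_rot: [-179.4, -1.0, 0.2]
force: [0.2, -0.4, 0.3]
grip_width: 0.0343
```

Emit:
carry_out:
  plan:
    - {"grip": 0, "dp": [-0.027, 0.035, 0], "rotation": [0, 0, 0]}
    - {"grip": 0, "dp": [-0.027, 0.035, 0], "rotation": [0, 0, 0]}
    - {"grip": 0, "dp": [-0.027, 0.035, 0], "rotation": [0, 0, 0]}
    - {"grip": 0, "dp": [-0.027, 0.035, 0], "rotation": [0, 0, 0]}
    - {"grip": 0, "dp": [-0.027, 0.035, 0], "rotation": [0, 0, 0]}
    - {"grip": 0, "dp": [-0.027, 0.035, 0], "rotation": [0, 0, 0]}
    - {"grip": 0, "dp": [-0.027, 0.035, 0], "rotation": [0, 0, 0]}
    - {"grip": 0, "dp": [-0.025, 0.03, 0], "rotation": [0, 0, 0]}

```text
time_s: 12.72
tool_pos: [0.4054, -0.2837, 0.3527]
tool_rot: [-179.2, -1.7, 1.5]
force: [0.7, -1.0, 0.3]
grip_width: 0.0805
```

Emit:
carry_out:
  plan:
    - {"grip": 0, "dp": [0, 0, 0.02], "rotation": [0, 0, 6.8]}
    - {"grip": 0, "dp": [0, 0, 0.02], "rotation": [0, 0, 6.8]}
    - {"grip": 0, "dp": [0, 0, 0.02], "rotation": [0, 0, 6.8]}
    - {"grip": 0, "dp": [0, 0, 0.01], "rotation": [0, 0, 6.8]}
    - {"grip": 0, "dp": [0, 0, 0], "rotation": [0, 0, 6.8]}
    - {"grip": 0, "dp": [0, 0, 0], "rotation": [0, 0, 6.8]}
    - {"grip": 0, "dp": [0, 0, 0], "rotation": [0, 0, 0]}

```text
time_s: 13.3
tool_pos: [0.3965, -0.2953, 0.2849]
tool_rot: [-178.3, -1.1, -41.7]
force: [0.2, 0.7, 0.2]
grip_width: 0.0869
```

Run:
```python
from h import *
st();to((.389,-.302,.069),(-180,0,-41));print(env.get_obs()['qpos'].round(0))
w=env.read_camera('wrist')[:,:,::-1];s=env.read_camera('scene')[:,:,::-1]
cv2.imwrite('pics/w8.png',w);cv2.imwrite('pics/s8.png',s)
c=lambda x:np.clip(x*1.3,0,255).astype('uint8')
cv2.imwrite('pics/z8.png',c(np.hstack([cv2.resize(w,(400,300)),cv2.resize(s[110:260,150:350],(400,300))])))
```

```text
13.3 [ 0.3965 -0.2953  0.2849] [-178.3   -1.1  -41.7] F [0.2 0.7 0.2] T [-0.05  0.14  0.01] g 0.0869
d_tool [-0.0054  0.0163  0.2154] rot [-1.67 -1.13 -0.71]
[ 24.  -3.  10. 100.  -1.  82.  -7.]
```

View pics/z8.png

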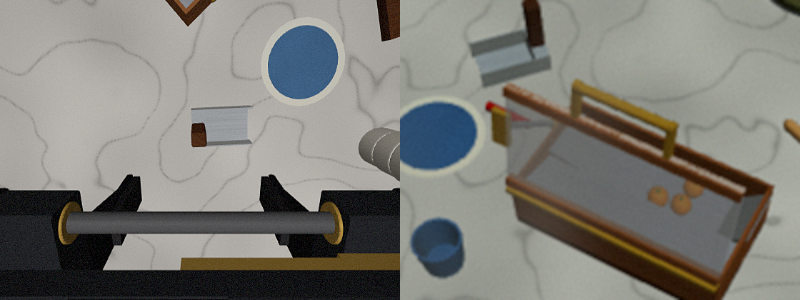

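Run:
```python
from h import *
w=cv2.imread('pics/w8.png');W=env.camera_params('wrist')
h=cv2.cvtColor(w,cv2.COLOR_BGR2HSV);m=cv2.inRange(h,(0,80,20),(14,255,160));m[:,:240]=0;m[:150]=0;m[215:]=0;m[:,300:]=0
cs,_=cv2.findContours(m,0,2);c=max(cs,key=cv2.contourArea);print(cv2.boundingRect(c));
r=cv2.minAreaRect(c);print(r)
for y in range(168,210,3):
    xs=np.where(m[y])[0]; print(y,xs.min() if len(xs) else '',xs.max() if len(xs) else '',w[y,xs].mean(0).round() if len(xs) else '')
a=np.radians(-41)
for dx in(-11,11):
  for dy in(-11,11):
    x=.389+(dx*np.cos(a)-dy*np.sin(a))/1e3;y=-.302+(dx*np.sin(a)+dy*np.cos(a))/1e3
    print(dx,dy,proj(W,(x,y,.109)).round(1),proj(W,(x,y,.03)).round(1))
# scoop wall edges: light gray region
hs=cv2.resize(w[140:215,255:365],None,fx=4,fy=4,interpolation=3);cv2.imwrite('pics/c8.png',hs)
```

```text
(268, 172, 21, 34)
((278.0, 188.5), (20.0, 33.0), 0.0)
168   
171   
174 269 284 [ 6. 13. 33.]
177 268 284 [12. 18. 36.]
180 269 286 [ 8. 16. 35.]
183 268 286 [12. 18. 38.]
186 268 287 [16. 28. 51.]
189 268 287 [17. 31. 56.]
192 268 288 [18. 31. 56.]
195 268 287 [18. 31. 56.]
198 268 287 [20. 32. 57.]
201 268 288 [17. 31. 58.]
204 269 287 [10. 24. 49.]
207   
-11 -11 [264.5 207.5] [266.  189.8]
-11 11 [264.1 186.7] [265.7 172.5]
11 -11 [285.8 207.3] [283.5 189.6]
11 11 [285.7 186.5] [283.5 172.3]
```

View pics/c8.png

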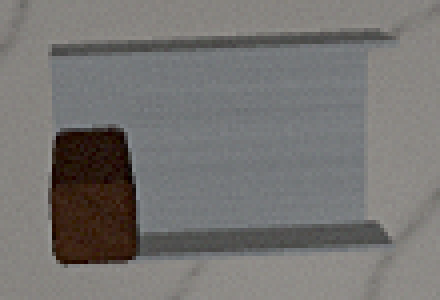

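Emit:
carry_out:
  plan:
    - {"grip": 0, "dp": [0.001, 0.008, 0], "rotation": [-1.7, -1.1, -2.4]}
    - {"grip": 0, "dp": [0, 0, 0.035], "rotation": [0, 0, 0]}
    - {"grip": 0, "dp": [0, 0, 0.035], "rotation": [0, 0, 0]}
    - {"grip": 0, "dp": [0, 0, 0.02], "rotation": [0, 0, 0]}
    - {"grip": 0, "dp": [0, 0, 0], "rotation": [0, 0, 0]}

```text
time_s: 13.82
tool_pos: [0.3953, -0.304, 0.1974]
tool_rot: [180.0, -0.7, -37.8]
force: [-0.8, 0.8, -0.5]
grip_width: 0.087
```

Run:
```python
from h import *
st();to((.3922,-.3029,.069),(-180,0,-39.3))
```

```text
13.82 [ 0.3953 -0.304   0.1974] [180.   -0.7 -37.8] F [-0.8  0.8 -0.5] T [ 0.06  0.14 -0.03] g 0.087
d_tool [-0.0048  0.0009  0.1284] rot [ 0.03 -0.7   1.53]
```

Emit:
carry_out:
  plan:
    - {"grip": 0, "dp": [-0.003, 0.001, 0], "rotation": [0, -0.7, 1.5]}
    - {"grip": 0, "dp": [0, 0, 0.035], "rotation": [0, 0, 0]}
    - {"grip": 0, "dp": [0, 0, 0.035], "rotation": [0, 0, 0]}
    - {"grip": 0, "dp": [0, 0, 0.03], "rotation": [0, 0, 0]}
    - {"grip": 0, "dp": [0, 0, 0.01], "rotation": [0, 0, 0]}
    - {"grip": 0, "dp": [0, 0, 0], "rotation": [0, 0, 0]}

```text
time_s: 14.32
tool_pos: [0.3988, -0.307, 0.095]
tool_rot: [-179.9, -0.8, -39.1]
force: [-0.4, -0.0, 0.1]
grip_width: 0.087
```

Run:
```python
from h import *
st();to((.3922,-.3029,.069),(-180,0,-39.3))
```

```text
14.32 [ 0.3988 -0.307   0.095 ] [-179.9   -0.8  -39.1] F [-0.4 -0.   0.1] T [ 0.02  0.1  -0.02] g 0.087
d_tool [-0.0081  0.0011  0.0258] rot [-0.11 -0.79  0.19]
```

Emit:
carry_out:
  plan:
    - {"grip": 0, "dp": [-0.006, 0.001, 0.012], "rotation": [0, -0.8, 0]}
    - {"grip": 0, "dp": [-0.003, 0, 0.013], "rotation": [0, 0, 0]}
    - {"grip": 0, "dp": [0, 0, 0], "rotation": [0, 0, 0]}

```text
time_s: 14.57
tool_pos: [0.3944, -0.3041, 0.0742]
tool_rot: [-179.8, -0.3, -39.1]
force: [-0.7, 0.9, -0.2]
grip_width: 0.0872
```

Run:
```python
from h import *
st();to((.3922,-.3029,.069),(-180,0,-39.3))
```

```text
14.57 [ 0.3944 -0.3041  0.0742] [-179.8   -0.3  -39.1] F [-0.7  0.9 -0.2] T [ 0.01  0.15 -0.01] g 0.0872
d_tool [-0.0024  0.0005  0.0052] rot [-0.18 -0.32  0.23]
```

Emit:
carry_out:
  plan:
    - {"grip": 0, "dp": [-0.002, 0, 0.004], "rotation": [0, -0.3, 0.2]}
    - {"grip": 1, "dp": [0, 0, 0], "rotation": [0, 0, 0]}
    - {"grip": 1, "dp": [0, 0, 0], "rotation": [0, 0, 0]}
    - {"grip": 1, "dp": [0, 0, 0], "rotation": [0, 0, 0]}
    - {"grip": 1, "dp": [0, 0, 0], "rotation": [0, 0, 0]}
    - {"grip": 1, "dp": [0, 0, 0], "rotation": [0, 0, 0]}
    - {"grip": 1, "dp": [0, 0, 0], "rotation": [0, 0, 0]}
    - {"grip": 1, "dp": [0, 0, 0], "rotation": [0, 0, 0]}
  force: 45

```text
time_s: 15.23
tool_pos: [0.3968, -0.3056, 0.0766]
tool_rot: [-179.7, -0.6, -39.3]
force: [0.3, -0.3, -0.4]
grip_width: 0.0484
```

Run:
```python
from h import *
st()
```

```text
15.23 [ 0.3968 -0.3056  0.0766] [-179.7   -0.6  -39.3] F [ 0.3 -0.3 -0.4] T [-0.02  0.12  0.02] g 0.0484
```

Emit:
carry_out:
  plan:
    - {"grip": 1, "dp": [-0.003, 0, 0.005], "rotation": [0, -0.5, 0]}
    - {"grip": 1, "dp": [-0.001, 0, 0.001], "rotation": [0, 0, 0]}
    - {"grip": 1, "dp": [0, 0, 0.001], "rotation": [0, 0, 0]}
    - {"grip": 1, "dp": [0, 0, 0.001], "rotation": [0, 0, 0]}
    - {"grip": 1, "dp": [0, 0, 0], "rotation": [0, 0, 0]}
    - {"grip": 1, "dp": [0, 0, 0], "rotation": [0, 0, 0]}
  force: 45

```text
time_s: 15.73
tool_pos: [0.3933, -0.3026, 0.0679]
tool_rot: [-179.7, 0.0, -39.3]
force: [-1.6, 0.6, 0.2]
grip_width: 0.0216
```

Run:
```python
from h import *
st()
```

```text
15.73 [ 0.3933 -0.3026  0.0679] [-179.7    0.   -39.3] F [-1.6  0.6  0.2] T [ 0.05  0.15 -0.06] g 0.0216
```

Emit:
carry_out:
  plan:
    - {"grip": 1, "dp": [0, 0, -0.03], "rotation": [0, 0, 0]}
    - {"grip": 1, "dp": [0, 0, -0.04], "rotation": [0, 0, 0]}
    - {"grip": 1, "dp": [0, 0, -0.04], "rotation": [0, 0, 0]}
    - {"grip": 1, "dp": [0, 0, -0.04], "rotation": [0, 0, 0]}
    - {"grip": 1, "dp": [0, 0, -0.02], "rotation": [0, 0, 0]}

```text
time_s: 16.15
tool_pos: [0.3876, -0.2998, 0.2355]
tool_rot: [-179.9, 1.2, -39.3]
force: [-0.1, -0.7, -0.0]
grip_width: 0.022
```

Run:
```python
from h import *
st()
w=cv2.imread('pics/w6.png');c=w[0:185,180:410]
cv2.imwrite('pics/c9.png',np.clip(cv2.resize(c,None,fx=3.2,fy=3.2,interpolation=3)*1.3,0,255).astype('uint8'))
```

```text
16.15 [ 0.3876 -0.2998  0.2355] [-179.9    1.2  -39.3] F [-0.1 -0.7 -0. ] T [-0.06 -0.05 -0.03] g 0.022
```

View pics/c9.png

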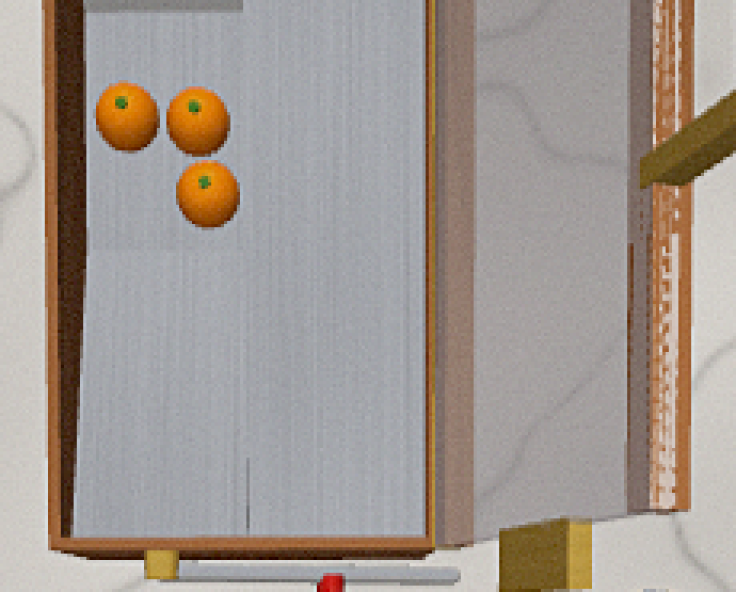

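```bash
cat >> h.py <<'E'
def wcam(pos,rpy):
    W=env.camera_params('wrist');p,r=pose();R=np.array(W['R']);Rm=r.as_matrix()
    Rc=R@Rm; tc=R@p+np.array(W['t'])   # tool->cam
    Rn=Ro.from_euler('xyz',rpy,degrees=True).as_matrix()
    q=dict(W);q['R']=Rc@Rn.T;q['t']=tc-q['R']@np.array(pos);return q
E
python3 - <<'E'
from h import *
q=wcam((.605,-.2311,.3594),(-164.3,.4,.7))
f=lambda u,v:(180+u/3.2,v/3.2)
for n,u,v,z in(('rampL',86,11,.03),('rampR',243,9,.03),('floor L',88,200,.03),('level start L',88,248,.03),('rimFL',50,540,.085),('rimBR',434,540,.085),('rim front mid',45,200,.085),('rim in back',428,200,.085),('k1',127,117,.044),('k2',198,121,.044),('k3',208,194,.044),('slope R top',248,535,.066)):
    print(n,plane(q,*f(u,v),z).round(4))
E
```

```text
rampL [0.4924 0.08   0.03  ]
rampR [0.5637 0.0815 0.03  ]
floor L [ 0.4938 -0.0047  0.03  ]
level start L [ 0.4939 -0.0263  0.03  ]
rimFL [ 0.4911 -0.1634  0.085 ]
rimBR [ 0.6488 -0.1615  0.085 ]
rim front mid [ 0.4884 -0.0254  0.085 ]
rim in back [ 0.6442 -0.0239  0.085 ]
k1 [0.514  0.0265 0.044 ]
k2 [0.5454 0.0251 0.044 ]
k3 [ 0.5502 -0.0068  0.044 ]
slope R top [ 0.571  -0.1589  0.066 ]
```

Emit:
carry_out:
  plan:
    - {"grip": 1, "dp": [0.005, 0, -0.02], "rotation": [0, 0, -6.9]}
    - {"grip": 1, "dp": [0.005, 0, -0.02], "rotation": [0, 0, -6.9]}
    - {"grip": 1, "dp": [0.005, 0, -0.02], "rotation": [0, 0, -6.9]}
    - {"grip": 1, "dp": [0.005, 0, 0], "rotation": [0, 0, -6.9]}
    - {"grip": 1, "dp": [0.005, 0, 0], "rotation": [0, 0, -6.9]}
    - {"grip": 1, "dp": [0.005, 0, 0], "rotation": [0, 0, -6.9]}
    - {"grip": 1, "dp": [0.005, 0, 0], "rotation": [0, 0, -6.9]}
    - {"grip": 1, "dp": [0.005, 0, 0], "rotation": [0, 0, -6.9]}

```text
time_s: 16.82
tool_pos: [0.4275, -0.3125, 0.304]
tool_rot: [-179.4, 0.2, 17.8]
force: [-0.5, -0.6, -0.7]
grip_width: 0.0219
```

Emit:
carry_out:
  plan:
    - {"grip": 1, "dp": [0, 0, 0], "rotation": [0, 0, -6.9]}
    - {"grip": 1, "dp": [0, 0, 0], "rotation": [0, 0, -6.9]}
    - {"grip": 1, "dp": [0, 0, 0], "rotation": [0, 0, -6.9]}
    - {"grip": 1, "dp": [0, 0, 0], "rotation": [0, 0, -6.9]}
    - {"grip": 1, "dp": [0, 0, 0], "rotation": [0, 0, -6.9]}
    - {"grip": 1, "dp": [0, 0, 0], "rotation": [0, 0, -6.9]}
    - {"grip": 1, "dp": [0, 0, 0], "rotation": [0, 0, -6.9]}
    - {"grip": 1, "dp": [0, 0, 0], "rotation": [0, 0, -6.9]}

```text
time_s: 17.48
tool_pos: [0.4274, -0.3108, 0.2984]
tool_rot: [-179.1, -0.5, 75.2]
force: [-1.1, -0.1, -0.7]
grip_width: 0.0217
```

```bash
cat >> h.py <<'E'
OFF=np.array([-.091,0,.068])
def scoop(lip,phi,yaw=91):
    "tool motion to bring the scoop lip to a point with mouth-down tilt phi"
    R=Ro.from_euler('ZY',[yaw,phi],degrees=True);T=np.array(lip)+R.apply(OFF)
    print('TCP',T.round(4));to(T,(R*Ro.from_euler('x',180,degrees=True)).as_euler('xyz',degrees=True))
def lip():
    p,r=pose();Rs=r*Ro.from_euler('x',180,degrees=True);l=p-Rs.apply(OFF)
    e=Rs.as_euler('ZYX',degrees=True);print('lip',l.round(4),'yaw,phi,roll',e.round(1))
E
python3 - <<'E'
from h import *
st();lip();scoop((.5295,-.035,.14),15);print(env.get_obs()['qpos'].round(0))
E
```

```text
17.48 [ 0.4274 -0.3108  0.2984] [-179.1   -0.5   75.2] F [-1.1 -0.1 -0.7] T [ 0.02 -0.06  0.02] g 0.0217
lip [ 0.4498 -0.222   0.2313] yaw,phi,roll [75.2 -0.5  0.9]
TCP [ 0.5307 -0.1053  0.2292]
d_tool [0.2245 0.0484 0.0705] rot [ -2.9  -15.55 -15.64]
[ 25.   3.   9.  93.  -1.  85. 109.]
```

Emit:
carry_out:
  plan:
    - {"grip": 1, "dp": [0, 0, 0], "rotation": [0, 0, -6.0]}
    - {"grip": 1, "dp": [0, 0, 0], "rotation": [-0.9, 0, -6.0]}
    - {"grip": 1, "dp": [0.034, 0.018, 0], "rotation": [0, 0, -4]}
    - {"grip": 1, "dp": [0.034, 0.018, 0], "rotation": [0, 0, 0]}
    - {"grip": 1, "dp": [0.034, 0.018, 0], "rotation": [0, 0, 0]}
    - {"grip": 1, "dp": [0.034, 0.018, 0], "rotation": [0, 0, 0]}
    - {"grip": 1, "dp": [0.034, 0.018, 0], "rotation": [0, 0, 0]}
    - {"grip": 1, "dp": [0.02, 0.01, 0], "rotation": [0, 0, 0]}

```text
time_s: 18.15
tool_pos: [0.5215, -0.1205, 0.2952]
tool_rot: [-179.8, -0.6, 91.2]
force: [1.0, 0.3, -1.1]
grip_width: 0.0215
```

Run:
```python
from h import *
st();lip();scoop((.5295,-.035,.14),15)
```

```text
18.15 [ 0.5215 -0.1205  0.2952] [-179.8   -0.6   91.2] F [ 1.   0.3 -1.1] T [ 0.09 -0.12  0.02] g 0.0215
lip [ 0.5194 -0.0289  0.2281] yaw,phi,roll [91.2 -0.6  0.2]
TCP [ 0.5307 -0.1053  0.2292]
d_tool [0.0144 0.0098 0.0661] rot [ -0.18 -15.59   0.23]
```

Emit:
carry_out:
  plan:
    - {"grip": 1, "dp": [0.005, 0.005, 0.01], "rotation": [0, -5.2, 0]}
    - {"grip": 1, "dp": [0.005, 0.005, 0.01], "rotation": [0, -5.2, 0]}
    - {"grip": 1, "dp": [0.005, 0, 0.01], "rotation": [0, -5.2, 0]}
    - {"grip": 1, "dp": [0, 0, 0.01], "rotation": [0, 0, 0]}
    - {"grip": 1, "dp": [0, 0, 0], "rotation": [0, 0, 0]}

```text
time_s: 18.57
tool_pos: [0.5345, -0.1009, 0.2507]
tool_rot: [-179.9, 15.4, 92.0]
force: [0.1, -1.3, -1.4]
grip_width: 0.0217
```

Run:
```python
from h import *
st();lip();scoop((.5295,-.036,.095),15);scoop((.5295,-.036,.037),15)
```

```text
18.57 [ 0.5345 -0.1009  0.2507] [-179.9   15.4   92. ] F [ 0.1 -1.3 -1.4] T [ 0.39  0.   -0.06] g 0.0217
lip [ 0.5318 -0.0313  0.161 ] yaw,phi,roll [92.  15.4  0.1]
TCP [ 0.5307 -0.1063  0.1842]
d_tool [ 0.0126 -0.0037  0.0655] rot [0.12 0.43 0.97]
TCP [ 0.5307 -0.1063  0.1262]
d_tool [ 0.028  -0.0036  0.1214] rot [0.12 0.43 0.97]
```

Emit:
carry_out:
  plan:
    - {"grip": 1, "dp": [0.002, -0.003, 0.01], "rotation": [0, 0.4, 1]}
    - {"grip": 1, "dp": [0.005, 0, 0.025], "rotation": [0, 0, 0]}
    - {"grip": 1, "dp": [0.005, 0, 0.022], "rotation": [0, 0, 0]}
    - {"grip": 1, "dp": [0, 0, 0], "rotation": [0, 0, 0]}

```text
time_s: 18.9
tool_pos: [0.531, -0.1065, 0.1905]
tool_rot: [179.7, 14.7, 90.4]
force: [-1.6, -0.2, -1.8]
grip_width: 0.0213
```

Run:
```python
from h import *
st();lip();scoop((.5295,-.036,.037),15)
```

```text
18.9 [ 0.531  -0.1065  0.1905] [179.7  14.7  90.4] F [-1.6 -0.2 -1.8] T [ 0.5   0.08 -0.04] g 0.0213
lip [ 0.5308 -0.0358  0.1016] yaw,phi,roll [90.4 14.7 -0.3]
TCP [ 0.5307 -0.1063  0.1262]
d_tool [ 0.0165 -0.0006  0.0621] rot [ 0.13 -0.28 -0.55]
```

Emit:
carry_out:
  plan:
    - {"grip": 1, "dp": [0.005, -0.001, 0.018], "rotation": [0, -0.3, -0.5]}
    - {"grip": 1, "dp": [0.005, 0, 0.018], "rotation": [0, 0, 0]}
    - {"grip": 1, "dp": [0.004, 0, 0.014], "rotation": [0, 0, 0]}
    - {"grip": 1, "dp": [0, 0, 0], "rotation": [0, 0, 0]}

```text
time_s: 19.23
tool_pos: [0.53, -0.1125, 0.1401]
tool_rot: [179.7, 14.9, 90.1]
force: [-1.1, -0.0, -1.8]
grip_width: 0.0214
```

Run:
```python
from h import *
st();lip();scoop((.5295,-.036,.035),15)
c=lambda x:np.clip(x*1.3,0,255).astype('uint8')
s=env.read_camera('scene')[:,:,::-1];d=env.read_camera('side')[:,:,::-1]
cv2.imwrite('pics/z10.png',c(np.hstack([cv2.resize(d[140:290,220:420],(400,300)),cv2.resize(s[110:260,180:380],(400,300))])))
```

```text
19.23 [ 0.53   -0.1125  0.1401] [179.7  14.9  90.1] F [-1.1 -0.  -1.8] T [ 0.45  0.01 -0.01] g 0.0214
lip [ 0.5303 -0.0421  0.0509] yaw,phi,roll [90.1 14.9 -0.3]
TCP [ 0.5307 -0.1063  0.1242]
d_tool [0.01   0.0007 0.0137] rot [ 0.11 -0.05 -0.88]
```

View pics/z10.png

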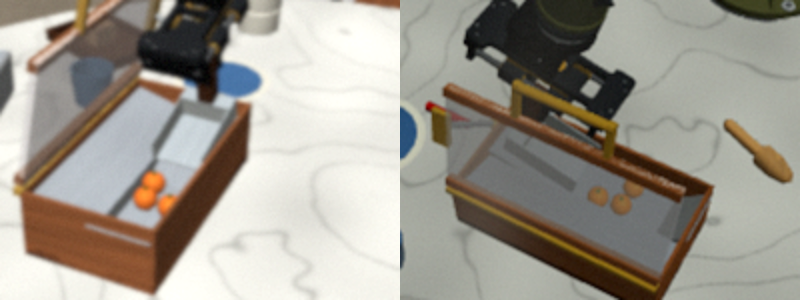

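Emit:
carry_out:
  plan:
    - {"grip": 1, "dp": [0.006, 0, 0.008], "rotation": [0, 0, -0.8]}
    - {"grip": 1, "dp": [0.005, 0, 0.007], "rotation": [0, 0, 0]}
    - {"grip": 1, "dp": [0, 0, 0], "rotation": [0, 0, 0]}

```text
time_s: 19.58
tool_pos: [0.5327, -0.1098, 0.1311]
tool_rot: [179.4, 15.3, 90.6]
force: [-2.7, -0.3, -2.4]
grip_width: 0.0216
```

Run:
```python
from h import *
st();lip();scoop((.5293,-.026,.031),15);scoop((.529,.0,.031),12)
```

```text
19.58 [ 0.5327 -0.1098  0.1311] [179.4  15.3  90.6] F [-2.7 -0.3 -2.4] T [0.58 0.43 0.02] g 0.0216
lip [ 0.5327 -0.0399  0.0415] yaw,phi,roll [90.6 15.3 -0.6]
TCP [ 0.5305 -0.0963  0.1202]
d_tool [ 0.0159 -0.0021  0.0069] rot [ 0.46  0.26 -0.41]
TCP [ 0.5303 -0.0749  0.1164]
d_tool [ 0.0376 -0.0021  0.0049] rot [ 0.47  3.26 -0.4 ]
```

Emit:
carry_out:
  plan:
    - {"grip": 1, "dp": [0.005, -0.003, 0.004], "rotation": [0.4, 0, -0.4]}
    - {"grip": 1, "dp": [0.005, 0, 0.004], "rotation": [0, 0, 0]}
    - {"grip": 1, "dp": [0.004, 0, 0.002], "rotation": [0, 0, 0]}

```text
time_s: 19.83
tool_pos: [0.5326, -0.099, 0.1201]
tool_rot: [179.5, 15.3, 90.8]
force: [-1.2, -4.5, 12.6]
grip_width: 0.0218
```

Run:
```python
from h import *
st();lip();scoop((.5293,-.026,.031),15);scoop((.529,.0,.031),12)
```

```text
19.83 [ 0.5326 -0.099   0.1201] [179.5  15.3  90.8] F [-1.2 -4.5 12.6] T [-0.73  0.58  0.14] g 0.0218
lip [ 0.5321 -0.0292  0.0305] yaw,phi,roll [90.8 15.3 -0.5]
TCP [ 0.5305 -0.0963  0.1202]
d_tool [ 0.0026 -0.002  -0.0009] rot [ 0.47  0.29 -0.14]
TCP [ 0.5303 -0.0749  0.1164]
d_tool [ 0.0243 -0.0019 -0.0029] rot [ 0.47  3.29 -0.13]
```

Emit:
carry_out:
  plan:
    - {"grip": 1, "dp": [0.0085, -0.001, -0.0025], "rotation": [0.4, 1.1, 0]}
    - {"grip": 1, "dp": [0.0085, -0.001, -0.0015], "rotation": [0, 1.1, 0]}
    - {"grip": 1, "dp": [0.0085, 0, -0.001], "rotation": [0, 1.1, 0]}

```text
time_s: 20.08
tool_pos: [0.5313, -0.0699, 0.1187]
tool_rot: [179.8, 11.7, 90.9]
force: [-0.2, 1.1, -1.0]
grip_width: 0.0218
```

Run:
```python
from h import *
st();lip();scoop((.5285,.03,.031),7.5)
```

```text
20.08 [ 0.5313 -0.0699  0.1187] [179.8  11.7  90.9] F [-0.2  1.1 -1. ] T [ 0.36 -0.05  0.  ] g 0.0218
lip [0.5304 0.0054 0.0336] yaw,phi,roll [90.9 11.7 -0.2]
TCP [ 0.5299 -0.0513  0.1103]
d_tool [ 0.0199 -0.0011  0.0044] rot [ 0.21  4.24 -0.07]
```

Emit:
carry_out:
  plan:
    - {"grip": 1, "dp": [0.006, -0.001, 0.003], "rotation": [0.2, 1.0, 0]}
    - {"grip": 1, "dp": [0.007, 0, 0.002], "rotation": [0, 1.5, 0]}
    - {"grip": 1, "dp": [0.006, 0, 0.001], "rotation": [0, 1.5, 0]}

```text
time_s: 20.33
tool_pos: [0.5311, -0.0483, 0.1094]
tool_rot: [179.9, 7.4, 91.1]
force: [-0.4, -1.4, -0.8]
grip_width: 0.0216
```

Run:
```python
from h import *
st();lip();scoop((.528,.055,.031),4)
```

```text
20.33 [ 0.5311 -0.0483  0.1094] [179.9   7.4  91.1] F [-0.4 -1.4 -0.8] T [ 0.16 -0.01  0.04] g 0.0216
lip [0.5297 0.0332 0.0303] yaw,phi,roll [91.1  7.4 -0.1]
TCP [ 0.5295 -0.031   0.1052]
d_tool [ 0.0177 -0.0012  0.002 ] rot [0.16 3.36 0.11]
```

Emit:
carry_out:
  plan:
    - {"grip": 1, "dp": [0.006, -0.001, 0.0005], "rotation": [0.1, 1.1, 0]}
    - {"grip": 1, "dp": [0.006, -0.001, 0.0005], "rotation": [0, 1.1, 0]}
    - {"grip": 1, "dp": [0.005, 0, 0.0005], "rotation": [0, 1.1, 0]}

```text
time_s: 20.58
tool_pos: [0.5281, -0.0297, 0.105]
tool_rot: [-180.0, 3.7, 91.1]
force: [-0.7, 0.6, -0.8]
grip_width: 0.0218
```

Run:
```python
from h import *
st();lip();scoop((.528,.076,.031),.5)
```

```text
20.58 [ 0.5281 -0.0297  0.105 ] [-180.     3.7   91.1] F [-0.7  0.6 -0.8] T [ 0.13 -0.02  0.05] g 0.0218
lip [0.5264 0.0567 0.0312] yaw,phi,roll [91.1  3.7  0. ]
TCP [ 0.5296 -0.0144  0.0998]
d_tool [0.0156 0.0018 0.0042] rot [-0.02  3.2   0.09]
```

Emit:
carry_out:
  plan:
    - {"grip": 1, "dp": [0.0055, 0.001, 0.0016], "rotation": [0, 1.1, 0]}
    - {"grip": 1, "dp": [0.0055, 0.001, 0.0014], "rotation": [0, 1.1, 0]}
    - {"grip": 1, "dp": [0.005, 0, 0.0012], "rotation": [0, 1.0, 0]}
    - {"grip": 1, "dp": [0.002, 0, 0], "rotation": [0, 0, 0]}

```text
time_s: 20.92
tool_pos: [0.5299, -0.0121, 0.0997]
tool_rot: [-180.0, 0.3, 91.0]
force: [-1.3, -5.1, 5.7]
grip_width: 0.0213
```

```bash
cat >> h.py <<'E'
def balls():
    out=[]
    for n in('scene','side'):
        P=env.camera_params(n);im=env.read_camera(n)[:,:,::-1];cv2.imwrite(f'pics/{n}_l.png',im);h=cv2.cvtColor(im,cv2.COLOR_BGR2HSV)
        m=cv2.inRange(h,(8,120,110),(20,255,255));k,_,s,c=cv2.connectedComponentsWithStats(m)
        for i in range(1,k):
            if s[i,4]>25:print(n,s[i].tolist(),c[i].round(1),plane(P,*c[i],.045).round(3))
E
python3 - <<'E'
from h import *
st();lip();balls()
E
```

```text
20.92 [ 0.5299 -0.0121  0.0997] [-180.     0.3   91. ] F [-1.3 -5.1  5.7] T [-0.93  0.5   0.13] g 0.0213
lip [0.5282 0.0786 0.0313] yaw,phi,roll [91.   0.3  0. ]
scene [229, 0, 13, 12, 92] [236.3   4.1] [-0.17  -0.588  0.045]
scene [246, 1, 4, 14, 31] [248.    7.2] [-0.175 -0.54   0.045]
scene [259, 0, 21, 15, 267] [269.2   6.3] [-0.221 -0.474  0.045]
scene [0, 88, 84, 64, 2664] [ 44.7 114.3] [ 0.608 -0.779  0.045]
scene [0, 125, 48, 30, 235] [ 19.6 138.7] [ 0.714 -0.769  0.045]
scene [0, 141, 35, 20, 362] [ 12.6 152.8] [ 0.761 -0.745  0.045]
scene [343, 170, 33, 29, 180] [360.8 184.8] [0.374 0.15  0.045]
side [451, 27, 10, 47, 150] [455.6  50.1] [ 0.518 -2.169  0.045]
side [417, 80, 8, 12, 37] [419.9  84.2] [ 0.554 -1.338  0.045]
side [433, 112, 12, 35, 174] [438.9 131.9] [ 0.365 -0.777  0.045]
side [257, 116, 33, 40, 182] [268.9 133.4] [ 0.894 -0.493  0.045]
side [280, 124, 7, 12, 46] [283.9 129.8] [ 0.862 -0.547  0.045]
side [530, 132, 15, 40, 144] [536.6 153.4] [ 0.053 -0.734  0.045]
side [227, 216, 76, 40, 369] [274.4 243.8] [0.572 0.063 0.045]
side [172, 231, 21, 10, 99] [180.3 235.9] [0.779 0.133 0.045]
side [254, 265, 42, 17, 216] [278.7 271.8] [0.519 0.143 0.045]
side [330, 295, 46, 29, 243] [348.  312.3] [0.353 0.186 0.045]
side [73, 297, 17, 21, 142] [ 81.3 308. ] [0.796 0.396 0.045]
```

Run:
```python
from h import *
scoop((.5275,.079,.048),-8);scoop((.5275,.083,.063),-15);scoop((.5275,.075,.20),-15)
```

```text
TCP [ 0.5292 -0.0206  0.1027]
d_tool [-0.0087 -0.0008 -0.0026] rot [-0.02  8.31  0.07]
TCP [ 0.5293 -0.0225  0.1051]
d_tool [-0.0107 -0.0007 -0.005 ] rot [-0.03 15.31  0.06]
TCP [ 0.5293 -0.0305  0.2421]
d_tool [-0.0194 -0.0009 -0.142 ] rot [-0.03 15.31  0.06]
```

Emit:
carry_out:
  plan:
    - {"grip": 1, "dp": [-0.004, -0.0005, -0.0015], "rotation": [0, 4, 0]}
    - {"grip": 1, "dp": [-0.004, 0, -0.0015], "rotation": [0, 4, 0]}
    - {"grip": 1, "dp": [-0.002, 0, -0.001], "rotation": [0, 4, 0]}
    - {"grip": 1, "dp": [-0.001, 0, -0.001], "rotation": [0, 4, 0]}
    - {"grip": 1, "dp": [0, 0, -0.002], "rotation": [0, 0, 0]}

```text
time_s: 21.43
tool_pos: [0.5308, -0.0192, 0.1068]
tool_rot: [179.7, -16.5, 91.5]
force: [0.1, -2.3, -1.5]
grip_width: 0.0216
```

Run:
```python
from h import *
st();lip();scoop((.5275,.078,.12),-17)
for n in('s7','d7'):
    h=cv2.cvtColor(cv2.imread(f'pics/{n}.png'),cv2.COLOR_BGR2HSV)
    m=cv2.inRange(h,(8,190,150),(20,255,255));k,_,s,c=cv2.connectedComponentsWithStats(m)
    print(n,[(s[i].tolist()) for i in range(1,k) if s[i,4]>20])
```

```text
21.43 [ 0.5308 -0.0192  0.1068] [179.7 -16.5  91.5] F [ 0.1 -2.3 -1.5] T [-0.57 -0.11 -0.05] g 0.0216
lip [0.5283 0.0874 0.0674] yaw,phi,roll [ 91.5 -16.5  -0.3]
TCP [ 0.5294 -0.0289  0.1584]
d_tool [ 0.0054 -0.0015 -0.0523] rot [0.1  0.5  0.51]
s7 []
d7 [[288, 227, 13, 16, 122], [300, 239, 7, 7, 34]]
```

Emit:
carry_out:
  plan:
    - {"grip": 1, "dp": [0.003, -0.001, -0.02], "rotation": [0, 0, 0.5]}
    - {"grip": 1, "dp": [0.009, 0, -0.03], "rotation": [0, 0, 0]}
    - {"grip": 1, "dp": [0.009, 0, -0.03], "rotation": [0, 0, 0]}
    - {"grip": 1, "dp": [0.009, 0, -0.03], "rotation": [0, 0, 0]}
    - {"grip": 1, "dp": [0.009, 0, -0.03], "rotation": [0, 0, 0]}
    - {"grip": 1, "dp": [0, 0, 0], "rotation": [0, 0, 0]}

```text
time_s: 21.93
tool_pos: [0.5273, -0.0163, 0.254]
tool_rot: [-179.5, -16.2, 90.8]
force: [0.9, 0.6, -0.2]
grip_width: 0.0217
```

Run:
```python
from h import *
st();lip()
s=env.read_camera('scene')[:,:,::-1];d=env.read_camera('side')[:,:,::-1];cv2.imwrite('pics/s11.png',s);cv2.imwrite('pics/d11.png',d)
P=env.camera_params('scene');Q=env.camera_params('side')
c=lambda x:np.clip(x*1.4,0,255).astype('uint8')
z=np.hstack([cv2.resize(d[130:280,220:420],(400,300)),cv2.resize(s[110:260,200:400],(400,300))])
z2=np.hstack([cv2.resize(d[280:400,160:320],(400,300)),cv2.resize(s[190:310,330:490],(400,300))])
cv2.imwrite('pics/z11.png',c(np.vstack([z,z2])))
```

```text
21.93 [ 0.5273 -0.0163  0.254 ] [-179.5  -16.2   90.8] F [ 0.9  0.6 -0.2] T [-0.34 -0.17 -0.04] g 0.0217
lip [0.5252 0.09   0.2141] yaw,phi,roll [ 90.8 -16.2   0.5]
```

View pics/z11.png

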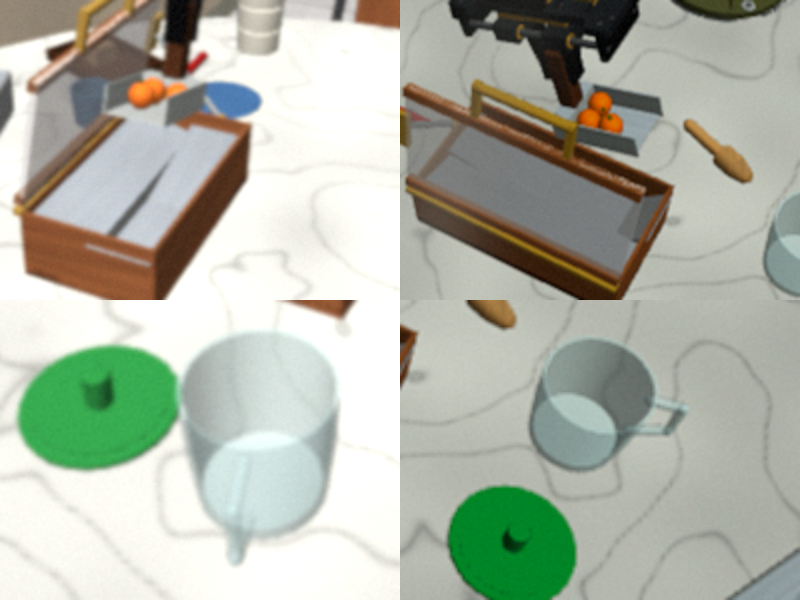

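Run:
```python
from h import *
from scipy.optimize import least_squares as ls
S,D=env.camera_params('scene'),env.camera_params('side')
t=np.linspace(0,2*np.pi,90)
def bb(P,x,y,r,z):
    q=np.array([proj(P,(x+r*np.cos(a),y+r*np.sin(a),z)) for a in t]);return np.r_[q.min(0),q.max(0)]
sb=np.array([330+142/2.5,190+38/2.5,330+255/2.5,190+134/2.5]);db=np.array([160+180/2.5,280+32/2.5,160+338/2.5,280+148/2.5])
for nm,Ps in(('both',[(S,sb),(D,db)]),('S',[(S,sb)]),('D',[(D,db)])):
    r=ls(lambda p:np.concatenate([bb(P,*p,.055,.1)-b for P,b in Ps]),(.46,.305));print(nm,r.x.round(4),r.fun.round(1))
h=cv2.cvtColor(cv2.imread('pics/s11.png'),cv2.COLOR_BGR2HSV)
lip();
for phi in(0,20,35,50): scoop((.461,.285,.125),phi)
```

```text
both [0.4618 0.3029] [-0.1 -1.4  1.3 -0.2 -2.3 -2.5  1.5  0.6]
S [0.4644 0.3023] [-0.7 -0.7  0.7  0.6]
D [0.4606 0.3037] [-1.9 -2.   1.9  1.2]
lip [0.5224 0.0902 0.2089] yaw,phi,roll [ 90.8 -16.2   1. ]
TCP [0.4626 0.194  0.193 ]
d_tool [ 0.187  -0.0577  0.1135] rot [ -0.91 -16.22  -0.1 ]
TCP [0.4621 0.2228 0.22  ]
d_tool [ 0.2221 -0.0581  0.0955] rot [ -0.93 -36.22   0.06]
TCP [0.4616 0.2495 0.2329]
d_tool [ 0.2514 -0.0583  0.0906] rot [ -0.93 -51.22   0.18]
TCP [0.4611 0.2786 0.2384]
d_tool [ 0.2809 -0.0584  0.0935] rot [ -0.92 -66.22   0.31]
```

Emit:
carry_out:
  plan:
    - {"grip": 1, "dp": [0.008, -0.003, 0.002], "rotation": [-0.5, 2, 0]}
    - {"grip": 1, "dp": [0.013, -0.005, 0.004], "rotation": [-0.5, 2, 0]}
    - {"grip": 1, "dp": [0.017, -0.006, 0.006], "rotation": [0, 1, 0]}
    - {"grip": 1, "dp": [0.017, -0.006, 0.006], "rotation": [0, 0, 0]}
    - {"grip": 1, "dp": [0.017, -0.006, 0.006], "rotation": [0, 0, 0]}
    - {"grip": 1, "dp": [0.017, -0.006, 0.006], "rotation": [0, 0, 0]}
    - {"grip": 1, "dp": [0.017, -0.006, 0.006], "rotation": [0, 0, 0]}
    - {"grip": 1, "dp": [0.017, -0.006, 0.006], "rotation": [0, 0, 0]}

```text
time_s: 22.7
tool_pos: [0.4696, 0.1213, 0.2384]
tool_rot: [-178.6, -21.0, 90.1]
force: [-0.3, 0.4, -1.5]
grip_width: 0.0216
```

Emit:
carry_out:
  plan:
    - {"grip": 1, "dp": [0.017, -0.006, 0.006], "rotation": [0, 0, 0]}
    - {"grip": 1, "dp": [0.014, -0.005, 0.005], "rotation": [0, 0, 0]}
    - {"grip": 1, "dp": [0.01, -0.003, 0.003], "rotation": [0, 0, 0]}
    - {"grip": 1, "dp": [0.006, -0.002, 0.002], "rotation": [0, 0, 0]}
    - {"grip": 1, "dp": [0.002, 0, 0], "rotation": [0, 0, 0]}

```text
time_s: 23.12
tool_pos: [0.4426, 0.1837, 0.2345]
tool_rot: [-177.8, -20.8, 90.5]
force: [0.5, -0.0, -1.8]
grip_width: 0.0219
```

Run:
```python
from h import *
st();lip();scoop((.4625,.282,.145),-10);print(env.get_obs()['qpos'].round(0))
```

```text
23.12 [0.4426 0.1837 0.2345] [-177.8  -20.8   90.5] F [ 0.5 -0.  -1.8] T [-0.5  -0.09 -0.02] g 0.0219
lip [0.439  0.2929 0.2033] yaw,phi,roll [ 90.5 -20.8   2.2]
TCP [0.4643 0.1806 0.1962]
d_tool [-0.0167  0.023   0.0338] rot [ -2.07 -10.81  -0.27]
[  9.  -4. -18. 109. -23.  75.  88.]
```

Emit:
carry_out:
  plan:
    - {"grip": 1, "dp": [-0.006, 0.009, 0.012], "rotation": [-0.7, -3, 0]}
    - {"grip": 1, "dp": [-0.006, 0.008, 0.012], "rotation": [-0.7, -3, 0]}
    - {"grip": 1, "dp": [-0.005, 0.006, 0.01], "rotation": [-0.6, -3, 0]}
    - {"grip": 1, "dp": [0, 0, 0], "rotation": [0, 0, 0]}

```text
time_s: 23.45
tool_pos: [0.466, 0.1765, 0.1942]
tool_rot: [-179.9, -11.3, 90.5]
force: [-0.2, 0.8, -2.0]
grip_width: 0.0216
```

Run:
```python
from h import *
st();lip();
for phi in(0,15,30,45): scoop((.4625,.286,.13),phi)
```

```text
23.45 [0.466  0.1765 0.1942] [-179.9  -11.3   90.5] F [-0.2  0.8 -2. ] T [-0.2   0.02 -0.03] g 0.0216
lip [0.465  0.2791 0.1454] yaw,phi,roll [ 90.5 -11.3   0.1]
TCP [0.4641 0.195  0.198 ]
d_tool [ 0.0189 -0.0017 -0.0001] rot [-1.000e-02 -1.134e+01 -4.900e-01]
TCP [0.4637 0.2157 0.2192]
d_tool [ 0.0434 -0.0019 -0.0168] rot [ -0.08 -26.34  -0.49]
TCP [0.4633 0.2412 0.2344]
d_tool [ 0.0714 -0.0022 -0.0267] rot [ -0.14 -41.34  -0.48]
TCP [0.4628 0.2697 0.2424]
d_tool [ 0.1009 -0.0024 -0.0289] rot [ -0.21 -56.34  -0.47]
```

Emit:
carry_out:
  plan:
    - {"grip": 1, "dp": [0.006, -0.001, 0], "rotation": [0, -3.8, -0.2]}
    - {"grip": 1, "dp": [0.006, -0.001, 0], "rotation": [0, -3.8, -0.2]}
    - {"grip": 1, "dp": [0.006, 0, 0], "rotation": [0, -3.8, 0]}
    - {"grip": 1, "dp": [0.0036, 0, -0.0047], "rotation": [0, -3, 0]}
    - {"grip": 1, "dp": [0.0036, 0, -0.0047], "rotation": [0, -3, 0]}
    - {"grip": 1, "dp": [0.0036, 0, -0.0047], "rotation": [0, -3, 0]}

```text
time_s: 23.95
tool_pos: [0.4646, 0.1967, 0.2093]
tool_rot: [-179.5, 9.7, 89.8]
force: [-0.8, 0.3, -1.3]
grip_width: 0.0217
```

Run:
```python
from h import *
st();lip();scoop((.4625,.286,.13),30)
```

```text
23.95 [0.4646 0.1967 0.2093] [-179.5    9.7   89.8] F [-0.8  0.3 -1.3] T [ 0.31 -0.01 -0.01] g 0.0217
lip [0.4643 0.2749 0.1269] yaw,phi,roll [89.8  9.7  0.5]
TCP [0.4633 0.2412 0.2344]
d_tool [ 0.0396 -0.0018 -0.0322] rot [ -0.89 -20.29  -1.05]
```

Emit:
carry_out:
  plan:
    - {"grip": 1, "dp": [0.0065, 0, -0.0055], "rotation": [-0.3, -3.6, -0.4]}
    - {"grip": 1, "dp": [0.0065, 0, -0.0055], "rotation": [-0.3, -3.6, -0.4]}
    - {"grip": 1, "dp": [0.0055, 0, -0.0055], "rotation": [0, -3.6, 0]}
    - {"grip": 1, "dp": [0.0055, 0, -0.0055], "rotation": [0, -3.6, 0]}
    - {"grip": 1, "dp": [0.005, 0, -0.005], "rotation": [0, -3.6, 0]}
    - {"grip": 1, "dp": [0.004, 0, -0.005], "rotation": [0, -3.6, 0]}
    - {"grip": 1, "dp": [0.004, 0, -0.005], "rotation": [0, -3.6, 0]}
    - {"grip": 1, "dp": [0, 0, 0], "rotation": [0, 0, 0]}

```text
time_s: 24.62
tool_pos: [0.466, 0.2423, 0.2332]
tool_rot: [-179.1, 35.7, 90.2]
force: [-0.9, -0.5, -1.4]
grip_width: 0.0215
```

Run:
```python
from h import *
st();lip();scoop((.4625,.286,.13),45)
```

```text
24.62 [0.466  0.2423 0.2332] [-179.1   35.7   90.2] F [-0.9 -0.5 -1.4] T [ 0.99  0.05 -0.  ] g 0.0215
lip [0.4649 0.2765 0.1248] yaw,phi,roll [90.2 35.7  0.9]
TCP [0.4628 0.2697 0.2424]
d_tool [ 0.0169 -0.0035 -0.0235] rot [-1.41 -9.31 -0.56]
```

Emit:
carry_out:
  plan:
    - {"grip": 1, "dp": [0.0055, -0.001, -0.008], "rotation": [-0.4, -3.1, 0]}
    - {"grip": 1, "dp": [0.0055, -0.001, -0.008], "rotation": [-0.4, -3.1, 0]}
    - {"grip": 1, "dp": [0.005, 0, -0.007], "rotation": [-0.4, -3.1, 0]}
    - {"grip": 1, "dp": [0, 0, 0], "rotation": [0, 0, 0]}
    - {"grip": 1, "dp": [0, 0, 0], "rotation": [0, 0, 0]}
    - {"grip": 1, "dp": [0, 0, 0], "rotation": [0, 0, 0]}
    - {"grip": 1, "dp": [0, 0, 0], "rotation": [0, 0, 0]}

```text
time_s: 25.2
tool_pos: [0.4673, 0.2625, 0.2412]
tool_rot: [-179.7, 44.8, 89.7]
force: [0.1, 0.0, -1.4]
grip_width: 0.0215
```

Run:
```python
from h import *
st();lip();scoop((.4625,.27,.23),0)
for n in('scene','side'):
    P=env.camera_params(n);im=env.read_camera(n)[:,:,::-1];cv2.imwrite(f'pics/{n}12.png',im);h=cv2.cvtColor(im,cv2.COLOR_BGR2HSV)
    old=cv2.imread('pics/s11.png' if n=='scene' else 'pics/d11.png')
    m=cv2.inRange(h,(6,110,90),(22,255,255))&(cv2.absdiff(im,old).max(2)>30).astype('uint8')*255
    k,_,s,c=cv2.connectedComponentsWithStats(m)
    for i in range(1,k):
        if s[i,4]>30:print(n,s[i].tolist(),c[i].round(0),im[int(c[i][1]),int(c[i][0])],plane(P,*c[i],.02).round(3))
```

```text
25.2 [0.4673 0.2625 0.2412] [-179.7   44.8   89.7] F [ 0.1  0.  -1.4] T [ 1.14 -0.06  0.02] g 0.0215
lip [0.467  0.2791 0.1288] yaw,phi,roll [89.7 44.8  0.3]
TCP [0.4641 0.179  0.298 ]
d_tool [-0.0993 -0.0027  0.0186] rot [-0.81 44.82 -1.34]
scene [229, 0, 36, 17, 431] [249.   7.] [ 48  86 113] [-0.214 -0.562  0.02 ]
scene [390, 226, 9, 9, 64] [394. 230.] [  0  70 152] [0.444 0.279 0.02 ]
scene [406, 238, 10, 8, 49] [411. 241.] [  0  71 149] [0.454 0.328 0.02 ]
side [445, 11, 20, 65, 348] [455.  47.] [ 52  88 144] [ 0.546 -2.381  0.02 ]
side [445, 17, 8, 14, 34] [448.  23.] [ 47  77 128] [ 0.757 -3.365  0.02 ]
side [425, 23, 8, 18, 44] [429.  32.] [ 49  81 133] [ 0.817 -2.868  0.02 ]
side [442, 32, 8, 14, 33] [445.  39.] [ 48  79 131] [ 0.652 -2.615  0.02 ]
side [413, 44, 35, 30, 277] [431.  59.] [ 43  72 123] [ 0.628 -1.986  0.02 ]
side [462, 51, 16, 26, 120] [469.  64.] [ 47  79 131] [ 0.405 -1.951  0.02 ]
side [495, 58, 16, 18, 76] [504.  67.] [ 49  80 132] [ 0.226 -1.964  0.02 ]
side [472, 72, 34, 67, 445] [488. 102.] [ 48  84 135] [ 0.244 -1.286  0.02 ]
side [410, 79, 42, 68, 10
[... 1030 characters left out ...]
[ 0.057 -0.749  0.02 ]
side [498, 146, 13, 12, 42] [504. 152.] [ 48  81 132] [ 0.145 -0.759  0.02 ]
side [286, 179, 43, 15, 183] [307. 186.] [ 48  77 128] [ 0.634 -0.25   0.02 ]
side [326, 188, 19, 13, 62] [335. 193.] [ 47  79 130] [ 0.55  -0.252  0.02 ]
side [172, 231, 23, 13, 127] [182. 236.] [ 40  89 155] [0.8   0.106 0.02 ]
side [290, 269, 7, 17, 42] [293. 278.] [ 48  81 135] [0.496 0.12  0.02 ]
side [330, 293, 46, 31, 426] [348. 311.] [126 180 222] [0.361 0.157 0.02 ]
side [72, 296, 18, 23, 200] [ 81. 308.] [ 68  99 189] [0.822 0.381 0.02 ]
side [258, 326, 24, 13, 179] [267. 332.] [ 51 142 236] [0.474 0.274 0.02 ]
side [273, 335, 12, 10, 76] [279. 340.] [ 89 134 169] [0.446 0.28  0.02 ]
```

Emit:
carry_out:
  plan:
    - {"grip": 1, "dp": [-0.02, 0, -0.02], "rotation": [0, 0, 0]}
    - {"grip": 1, "dp": [-0.025, 0, -0.025], "rotation": [0, 7, 0]}
    - {"grip": 1, "dp": [-0.02, 0, -0.02], "rotation": [0, 7, 0]}
    - {"grip": 1, "dp": [-0.015, 0, -0.01], "rotation": [0, 7, 0]}
    - {"grip": 1, "dp": [-0.02, 0, -0.005], "rotation": [0, 7, 0]}
    - {"grip": 1, "dp": [-0.03, 0, 0], "rotation": [0, 7, 0]}
    - {"grip": 1, "dp": [-0.03, 0, 0], "rotation": [0, 7, 0]}
    - {"grip": 1, "dp": [-0.03, 0, 0], "rotation": [0, 2.5, 0]}

```text
time_s: 25.97
tool_pos: [0.467, 0.1493, 0.3818]
tool_rot: [179.8, -0.5, 90.4]
force: [1.3, -1.9, -1.5]
grip_width: 0.0221
```

Run:
```python
from h import *
st();lip()
s=env.read_camera('scene')[:,:,::-1];cv2.imwrite('pics/s13.png',s);d=env.read_camera('side')[:,:,::-1];cv2.imwrite('pics/d13.png',d)
P=env.camera_params('scene')
for n,im in(('scene',s),('side',d)):
    P=env.camera_params(n);h=cv2.cvtColor(im,cv2.COLOR_BGR2HSV)
    m=cv2.inRange(h,(6,110,90),(22,255,255));k,_,st_,c=cv2.connectedComponentsWithStats(m)
    for i in range(1,k):
        q=plane(P,*c[i],.02)
        if st_[i,4]>15 and .3<q[0]<.7 and -.3<q[1]<.5:print(n,st_[i].tolist(),c[i].round(0),q.round(3))
    g=cv2.inRange(h,(50,150,50),(75,255,255));c=max(cv2.findContours(g,0,2)[0],key=cv2.contourArea);e=cv2.fitEllipse(cv2.convexHull(c));print('lid',np.round(e[0],1),plane(P,*e[0],.006).round(4))
w=cv2.imread('pics/w8.png');q=wcam((.3965,-.2953,.2849),(-178.3,-1.1,-41.7));h=cv2.cvtColor(w,cv2.COLOR_BGR2HSV)
m=cv2.inRange(h,(95,120,40),(125,255,255));c=max(cv2.findContours(m,0,2)[0],key=cv2.contourArea);e=cv2.fitEllipse(c);print('saucer',e,plane(q,*e[0],.01).round(4))
```

```text
25.97 [0.467  0.1493 0.3818] [179.8  -0.5  90.4] F [ 1.3 -1.9 -1.5] T [-0.02 -0.15  0.06] g 0.0221
lip [0.4665 0.2408 0.3145] yaw,phi,roll [90.4 -0.5 -0.2]
scene [236, 150, 53, 25, 212] [261. 162.] [ 0.423 -0.132  0.02 ]
scene [195, 163, 8, 5, 22] [199. 165.] [ 0.52  -0.281  0.02 ]
scene [343, 170, 33, 30, 231] [361. 186.] [0.357 0.149 0.02 ]
scene [203, 203, 105, 52, 209] [254. 228.] [ 0.621 -0.039  0.02 ]
scene [390, 226, 9, 9, 62] [395. 230.] [0.444 0.279 0.02 ]
scene [406, 238, 10, 9, 47] [411. 241.] [0.454 0.328 0.02 ]
lid [374.4 288. ] [0.6126 0.2946 0.006 ]
side [227, 182, 118, 105, 2380] [272. 247.] [0.588 0.048 0.02 ]
side [330, 293, 46, 31, 514] [350. 309.] [0.36  0.153 0.02 ]
side [258, 326, 24, 13, 187] [267. 332.] [0.474 0.274 0.02 ]
side [273, 335, 12, 10, 85] [279. 340.] [0.446 0.279 0.02 ]
lid [199.3 322.6] [0.6065 0.2995 0.006 ]
saucer ((423.643310546875, 86.77569580078125), (92.72066497802734, 104.98019409179688), 33.6970329284668) [ 0.5983 -0.3394  0.01  ]
```

Run:
```python
from h import *
S,D=env.camera_params('scene'),env.camera_params('side')
for n,P,a,b in(('s',S,'s13','s11'),('d',D,'d13','d11')):
    A,B=cv2.imread(f'pics/{a}.png').astype(int),cv2.imread(f'pics/{b}.png').astype(int)
    f=lambda I:I[:,:,2]-I[:,:,0]
    x,y=(375,200) if n=='s' else (225,285)
    df=(f(A)-f(B))[y:y+75,x:x+75]
    m=(df>25).astype('uint8');k,_,s,c=cv2.connectedComponentsWithStats(m)
    for i in range(1,k):
        if s[i,4]>8:u=c[i]+(x,y);print(n,s[i].tolist(),u.round(1),plane(P,*u,.02).round(3))
    for r in df[15:60:3,5:70:3]: print(''.join('%4d'%v for v in r))
```

```text
s [9, 25, 16, 19, 180] [391.8 234.1] [0.46  0.277 0.02 ]
s [30, 38, 12, 11, 97] [410.4 242.9] [0.46  0.328 0.02 ]
  -1   0   0   2   0   2   0   2   1  -1  -2   3   1  -1   3   1  -2   2  -2   1   1   0
   0   1   0  -2  -3   2  -1   1   3  -1  -1   5   1   3   1  -1   3   1  -2  -2   1   2
  -1   1  -1   0   0  -2   0   0   3  -1  -1   3  -1  -1   0   1   0  -1   2   0   2   1
   0   2  -1  -1  -4  -4  -1   1  -2  -1  -1   0  -2   2   1   2  -1   3   0  -2   1   2
   0   0   0  24 137 161  46   1  -1   0  -1   0  -1  -1  -1  -1  -1  -2   0  -1   1  -2
   1  -3  -3  40 143 160 157  -2   0   1   2   1   1  -1   0   1   2   3  -1  -1   2   1
   3   2   2  41  49 145  84  -1   2   1   1  -1  -1  -2  -1   2   2   0   1  -1   2  -2
  -2   1  49  68  73  14  -2   1   0  -1  -1  -2   1   0   1   1   1  -3   1   0  -1   0
  -4   3  46  65  66  23   0  -2   0  75 147 123  -3   0  -2  -1   0   0   1  -2   0  -1
   0  -1  33  55  65   2   0   3   9  46  95 100  25   0   2   0  -1   2  -3   2   1   1
   0   0   1  -1   0   2   0   0   1  42  61  73  19   2   1  -2   1   0  -2  -1  -1   0
   0  -
[... 1099 characters left out ...]
1   1  -2   2  -1   0  -3  -1  -2  -1  -2   0  -4   1  -3  -1   0   1  -2   1
  -1   2   0  -2   2   1   2   4   1  -1   0   6  11   0  -1   0  -2  -2   1   0  -1   2
  -1  -3   0  -2   1  -1  -1  -3   0  -1  55 152 153  85   3   2  -2  -2   0  -2   2  -3
   0  -2  -1   0   0   0  -2   1  -1  17 157 166 169 155  36   2  21   9   0   0   2   2
  -1   0   0   1  -1   0   0   2   0  49 165 163 165 149  91 133 147  87  20   0   3  -1
  -2  -1   1   2   2   0  -1  -1  -2  14 148 163 152 116  99  92  77  76  59   1   1  -2
  -2  -1  -2   0  -1  -1  -2   0   0   0  33  58  55  33  63  79  73  75  58   7   2   3
   2  -1   2  -2   1  -1   1  -2   0   0   0   2   3   0  42  77  75  69  45   3   2   1
```

Emit:
carry_out:
  plan:
    - {"grip": 1, "dp": [-0.03, 0, 0], "rotation": [0, 0, 0]}
    - {"grip": 1, "dp": [-0.04, 0, 0], "rotation": [0, 0, 0]}
    - {"grip": 1, "dp": [-0.04, 0, 0], "rotation": [0, 0, 0]}
    - {"grip": 1, "dp": [-0.04, 0, 0], "rotation": [0, 0, 0]}
    - {"grip": 1, "dp": [-0.04, 0, 0], "rotation": [0, 0, 0]}
    - {"grip": 1, "dp": [-0.04, 0, 0], "rotation": [0, 0, 0]}
    - {"grip": 1, "dp": [-0.04, 0, 0], "rotation": [0, 0, 0]}
    - {"grip": 1, "dp": [-0.04, 0, 0], "rotation": [0, 0, 0]}

```text
time_s: 26.73
tool_pos: [0.4593, -0.1731, 0.3858]
tool_rot: [179.5, 0.1, 90.1]
force: [0.9, -0.6, -0.5]
grip_width: 0.0217
```

Emit:
carry_out:
  plan:
    - {"grip": 1, "dp": [-0.035, 0.02, 0], "rotation": [0, 0, 0]}
    - {"grip": 1, "dp": [-0.035, 0.02, 0], "rotation": [0, 0, 0]}
    - {"grip": 1, "dp": [-0.035, 0.02, 0], "rotation": [0, 0, 0]}
    - {"grip": 1, "dp": [-0.03, 0.02, 0], "rotation": [0, 0, 0]}
    - {"grip": 1, "dp": [-0.02, 0.015, 0], "rotation": [0, 0, 0]}
    - {"grip": 1, "dp": [0, 0, 0], "rotation": [0, 0, 0]}

```text
time_s: 27.23
tool_pos: [0.5469, -0.3478, 0.3889]
tool_rot: [179.7, 0.7, 88.9]
force: [-1.6, 0.4, -2.9]
grip_width: 0.0215
```

Run:
```python
from h import *
st();lip();to((.598,-.381,.2),(180,0,90));
```

```text
27.23 [ 0.5469 -0.3478  0.3889] [179.7   0.7  88.9] F [-1.6  0.4 -2.9] T [0.18 0.08 0.05] g 0.0215
lip [ 0.5489 -0.2576  0.3198] yaw,phi,roll [88.9  0.7 -0.3]
d_tool [-0.0301  0.0507  0.1895] rot [ 0.31  0.67 -1.05]
```

Emit:
carry_out:
  plan:
    - {"grip": 1, "dp": [-0.015, 0.025, 0], "rotation": [0.3, 0.7, -1]}
    - {"grip": 1, "dp": [-0.015, 0.025, 0.01], "rotation": [0, 0, 0]}
    - {"grip": 1, "dp": [0, 0, 0.035], "rotation": [0, 0, 0]}
    - {"grip": 1, "dp": [0, 0, 0.035], "rotation": [0, 0, 0]}
    - {"grip": 1, "dp": [0, 0, 0.035], "rotation": [0, 0, 0]}
    - {"grip": 1, "dp": [0, 0, 0.035], "rotation": [0, 0, 0]}
    - {"grip": 1, "dp": [0, 0, 0.03], "rotation": [0, 0, 0]}
    - {"grip": 1, "dp": [0, 0, 0], "rotation": [0, 0, 0]}

```text
time_s: 27.9
tool_pos: [0.5922, -0.3771, 0.2003]
tool_rot: [-179.6, -0.3, 89.7]
force: [-1.1, 1.5, -3.6]
grip_width: 0.022
```

Run:
```python
from h import *
st();lip();to((.598,-.381,.08),(180,0,90));
```

```text
27.9 [ 0.5922 -0.3771  0.2003] [-179.6   -0.3   89.7] F [-1.1  1.5 -3.6] T [0.24 0.06 0.02] g 0.022
lip [ 0.5922 -0.2857  0.1328] yaw,phi,roll [89.7 -0.3  0.4]
d_tool [-0.0046  0.0067  0.1202] rot [-0.42 -0.31 -0.28]
```

Emit:
carry_out:
  plan:
    - {"grip": 1, "dp": [-0.004, 0.006, 0.02], "rotation": [-0.4, -0.3, -0.3]}
    - {"grip": 1, "dp": [0, 0, 0.03], "rotation": [0, 0, 0]}
    - {"grip": 1, "dp": [0, 0, 0.03], "rotation": [0, 0, 0]}
    - {"grip": 1, "dp": [0, 0, 0.02], "rotation": [0, 0, 0]}
    - {"grip": 1, "dp": [0, 0, 0.005], "rotation": [0, 0, 0]}
    - {"grip": 1, "dp": [0, 0, 0], "rotation": [0, 0, 0]}

```text
time_s: 28.4
tool_pos: [0.6, -0.3796, 0.1038]
tool_rot: [179.6, 0.2, 90.1]
force: [0.4, -0.1, 0.0]
grip_width: 0.022
```

Run:
```python
from h import *
st();lip();to((.598,-.381,.078),(180,0,90));
```

```text
28.4 [ 0.6    -0.3796  0.1038] [179.6   0.2  90.1] F [ 0.4 -0.1  0. ] T [0.12 0.   0.03] g 0.022
lip [ 0.6004 -0.2888  0.0355] yaw,phi,roll [90.1  0.2 -0.4]
d_tool [-0.0013 -0.0022  0.0257] rot [0.42 0.15 0.1 ]
```

Emit:
carry_out:
  plan:
    - {"grip": 1, "dp": [-0.001, -0.002, 0.012], "rotation": [0.4, 0.2, 0]}
    - {"grip": 1, "dp": [0, 0, 0.008], "rotation": [0, 0, 0]}
    - {"grip": 1, "dp": [0, 0, 0.004], "rotation": [0, 0, 0]}
    - {"grip": 1, "dp": [0, 0, 0.002], "rotation": [0, 0, 0]}
    - {"grip": 1, "dp": [0, 0, 0], "rotation": [0, 0, 0]}

```text
time_s: 28.82
tool_pos: [0.6018, -0.3828, 0.0845]
tool_rot: [179.5, 0.2, 90.1]
force: [-0.5, 0.9, -0.8]
grip_width: 0.0217
```

Run:
```python
from h import *
st();lip();to((.598,-.381,.078),(180,0,90));
```

```text
28.82 [ 0.6018 -0.3828  0.0845] [179.5   0.2  90.1] F [-0.5  0.9 -0.8] T [ 0.15 -0.06  0.03] g 0.0217
lip [ 0.6022 -0.2921  0.0161] yaw,phi,roll [90.1  0.2 -0.5]
d_tool [ 0.0018 -0.0038  0.0065] rot [0.54 0.25 0.1 ]
```

Emit:
carry_out:
  plan:
    - {"grip": 1, "dp": [0.001, -0.003, 0.004], "rotation": [0.4, 0.2, 0]}
    - {"grip": 1, "dp": [0, 0, 0.003], "rotation": [0, 0, 0]}
    - {"grip": 1, "dp": [0, 0, 0.002], "rotation": [0, 0, 0]}
    - {"grip": 1, "dp": [0, 0, 0.001], "rotation": [0, 0, 0]}

```text
time_s: 29.15
tool_pos: [0.5999, -0.3826, 0.0782]
tool_rot: [179.7, 0.1, 90.1]
force: [-2.3, 1.3, 3.7]
grip_width: 0.022
```

Run:
```python
from h import *
st();lip();
```

```text
29.15 [ 0.5999 -0.3826  0.0782] [1.797e+02 1.000e-01 9.010e+01] F [-2.3  1.3  3.7] T [0.65 0.72 0.08] g 0.022
lip [ 0.6002 -0.2917  0.01  ] yaw,phi,roll [90.1  0.1 -0.3]
```

Emit:
carry_out:
  plan:
    - {"grip": 0.5, "dp": [0, 0, 0], "rotation": [0, 0, 0]}
    - {"grip": 0.5, "dp": [0, 0, 0], "rotation": [0, 0, 0]}
    - {"grip": 0.5, "dp": [0, 0, 0], "rotation": [0, 0, 0]}
    - {"grip": 0.5, "dp": [0, 0, -0.01], "rotation": [0, 0, 0]}
    - {"grip": 0.5, "dp": [0, 0, -0.03], "rotation": [0, 0, 0]}
    - {"grip": 0.5, "dp": [0, 0, -0.04], "rotation": [0, 0, 0]}
    - {"grip": 0.5, "dp": [0, 0, -0.04], "rotation": [0, 0, 0]}
    - {"grip": 0.5, "dp": [0, 0, -0.04], "rotation": [0, 0, 0]}

```text
time_s: 29.82
tool_pos: [0.5943, -0.379, 0.2326]
tool_rot: [-179.3, -0.5, 90.1]
force: [1.1, -0.5, -0.3]
grip_width: 0.0433
```

Emit:
carry_out:
  plan:
    - {"grip": 0.5, "dp": [0, 0, -0.04], "rotation": [0, 0, 0]}
    - {"grip": 0.5, "dp": [0, 0, -0.04], "rotation": [0, 0, 0]}
    - {"grip": 0.5, "dp": [0, 0, -0.04], "rotation": [0, 0, 0]}
    - {"grip": 0.5, "dp": [0.01, 0, -0.03], "rotation": [0, 0, 0]}
    - {"grip": 0.3, "dp": [0.04, 0, 0], "rotation": [0, 0, 0]}
    - {"grip": 0.3, "dp": [0.04, 0, 0], "rotation": [0, 0, 0]}
    - {"grip": 0.3, "dp": [0.04, 0, 0], "rotation": [0, 0, 0]}
    - {"grip": 0.3, "dp": [0.04, 0, 0], "rotation": [0, 0, 0]}

```text
time_s: 30.48
tool_pos: [0.5949, -0.2194, 0.407]
tool_rot: [179.4, 0.7, 88.8]
force: [1.5, 0.6, -0.5]
grip_width: 0.0583
```

Run:
```python
from h import *
st();to((.61,.24,.37),(180,0,90))
```

```text
30.48 [ 0.5949 -0.2194  0.407 ] [179.4   0.7  88.8] F [ 1.5  0.6 -0.5] T [ 0.18 -0.09 -0.06] g 0.0583
d_tool [0.4601 0.0054 0.0314] rot [ 0.62  0.72 -1.17]
```

Emit:
carry_out:
  plan:
    - {"grip": 0, "dp": [0.041, 0.005, 0], "rotation": [0.5, 0.7, -1]}
    - {"grip": 0, "dp": [0.041, 0.005, 0], "rotation": [0, 0, 0]}
    - {"grip": 0, "dp": [0.041, 0.005, 0], "rotation": [0, 0, 0]}
    - {"grip": 0, "dp": [0.041, 0.005, 0], "rotation": [0, 0, 0]}
    - {"grip": 0, "dp": [0.041, 0.005, 0], "rotation": [0, 0, 0]}
    - {"grip": 0, "dp": [0.041, 0.005, 0], "rotation": [0, 0, 0]}
    - {"grip": 0, "dp": [0.041, 0.005, 0], "rotation": [0, 0, 0]}
    - {"grip": 0, "dp": [0.041, 0.005, 0], "rotation": [0, 0, 0]}

```text
time_s: 31.15
tool_pos: [0.6328, 0.1124, 0.4171]
tool_rot: [179.1, 0.1, 89.6]
force: [1.0, 0.1, 0.1]
grip_width: 0.087
```

Emit:
carry_out:
  plan:
    - {"grip": 0, "dp": [0.041, 0.01, 0], "rotation": [0, 0, 0]}
    - {"grip": 0, "dp": [0.041, 0.01, 0], "rotation": [0, 0, 0]}
    - {"grip": 0, "dp": [0.041, 0, 0], "rotation": [0, 0, 0]}
    - {"grip": 0, "dp": [0.025, 0, 0], "rotation": [0, 0, 0]}
    - {"grip": 0, "dp": [0.01, 0, 0], "rotation": [0, 0, 0]}
    - {"grip": 0, "dp": [0, 0, 0], "rotation": [0, 0, 0]}

```text
time_s: 31.65
tool_pos: [0.6492, 0.2834, 0.4197]
tool_rot: [179.0, -0.3, 90.4]
force: [-0.7, -0.0, -0.5]
grip_width: 0.087
```

Run:
```python
from h import *
st()
W=env.camera_params('wrist');w=env.read_camera('wrist')[:,:,::-1];cv2.imwrite('pics/w14.png',w)
print('proj lid',proj(W,(.61,.297,.006)),'rim',proj(W,(.4625,.303,.1)),'knob',proj(W,(.61,.297,.036)))
h=cv2.cvtColor(w,cv2.COLOR_BGR2HSV);g=cv2.inRange(h,(50,120,30),(75,255,255));c=max(cv2.findContours(g,0,2)[0],key=cv2.contourArea);e=cv2.fitEllipse(cv2.convexHull(c));print(cv2.boundingRect(c),e,plane(W,*e[0],.006).round(4))
```

```text
31.65 [0.6492 0.2834 0.4197] [179.   -0.3  90.4] F [-0.7 -0.  -0.5] T [ 0.15 -0.05  0.02] g 0.087
proj lid [287.83466005 118.8540602 ] rim [296.29933803   2.07216696] knob [288.32128308 120.4767898 ]
(248, 80, 76, 77) ((285.4571533203125, 117.93330383300781), (75.42481994628906, 76.84693908691406), 6.408029556274414) [0.6086 0.2931 0.006 ]
```

Emit:
carry_out:
  plan:
    - {"grip": 0, "dp": [0.004, -0.036, 0], "rotation": [0.5, 0, 0]}
    - {"grip": 0, "dp": [0.004, -0.036, 0], "rotation": [0.5, 0, 0]}
    - {"grip": 0, "dp": [0.004, -0.036, 0], "rotation": [0, 0, 0]}
    - {"grip": 0, "dp": [0.004, -0.03, 0], "rotation": [0, 0, 0]}
    - {"grip": 0, "dp": [0, 0, 0], "rotation": [0, 0, 0]}

```text
time_s: 32.12
tool_pos: [0.5121, 0.2838, 0.4147]
tool_rot: [-179.9, 0.3, 89.1]
force: [0.2, 0.3, 2.1]
grip_width: 0.0871
```

Run:
```python
from h import *
st()
W=env.camera_params('wrist');w=env.read_camera('wrist')[:,:,::-1];cv2.imwrite('pics/w15.png',w)
c=proj(W,(.4625,.303,.1));print(c,proj(W,(.4625,.358,.1)),proj(W,(.61,.294,.006)))
c=c.astype(int);x0=max(0,c[0]-90);y0=max(0,c[1]-80);k=w[y0:y0+180,x0:x0+240];print(x0,y0,k.shape)
s=env.read_camera('scene')[:,:,::-1];cv2.imwrite('pics/s15.png',s)
print('scene change pitcher',(cv2.absdiff(s,cv2.imread('pics/s13.png'))[200:275,375:450].max(2)>25).sum())
cv2.imwrite('pics/c15.png',np.clip(cv2.resize(k,None,fx=3.2,fy=3.2,interpolation=3)*1.4,0,255).astype('uint8'))
```

```text
32.12 [0.5121 0.2838 0.4147] [-179.9    0.3   89.1] F [0.2 0.3 2.1] T [ 0.16 -0.11 -0.07] g 0.0871
[295.40453752 121.47392384] [336.18952978 120.85242188] [288.47386098 204.7983279 ]
205 41 (180, 240, 3)
scene change pitcher 1352
```

View pics/c15.png

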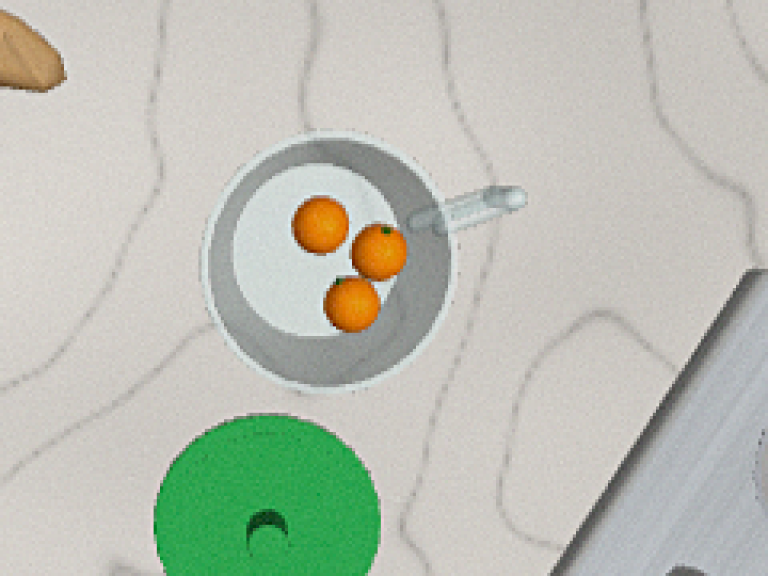

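Run:
```python
from h import *
W=env.camera_params('wrist')
t=np.linspace(0,2*np.pi,120)
from scipy.optimize import least_squares as ls
def bb(x,y,r,z):
    q=np.array([proj(W,(x+r*np.cos(a),y+r*np.sin(a),z)) for a in t]);return np.r_[q.min(0),q.max(0)]
b=np.array([205+201/3.2,41+129/3.2,205+458/3.2,41+392/3.2])
r=ls(lambda p:bb(*p,.055,.1)-b,(.4625,.31));print('pitcher',r.x.round(4),r.fun.round(2))
print('lid',plane(W,205+267/3.2,41+526/3.2,.006).round(4))
to((.6095,.2935,.2),(180,0,90))
```

```text
pitcher [0.472  0.3175] [-0.58 -0.55  0.58  0.68]
lid [0.6172 0.2907 0.006 ]
d_tool [0.0153 0.0919 0.2145] rot [ 0.08  0.39 -1.17]
```

Emit:
carry_out:
  plan:
    - {"grip": 0, "dp": [0.005, 0.033, 0.03], "rotation": [0, 0.4, -1]}
    - {"grip": 0, "dp": [0.004, 0.033, 0.035], "rotation": [0, 0, 0]}
    - {"grip": 0, "dp": [0.002, 0.03, 0.035], "rotation": [0, 0, 0]}
    - {"grip": 0, "dp": [0, 0.02, 0.035], "rotation": [0, 0, 0]}
    - {"grip": 0, "dp": [0, 0.008, 0.02], "rotation": [0, 0, 0]}
    - {"grip": 0, "dp": [0, 0, 0], "rotation": [0, 0, 0]}
    - {"grip": 0, "dp": [0, 0, 0], "rotation": [0, 0, 0]}

```text
time_s: 32.8
tool_pos: [0.6562, 0.2731, 0.2639]
tool_rot: [179.0, 0.2, 88.5]
force: [0.3, 0.6, 0.9]
grip_width: 0.0869
```

```bash
cat >> h.py <<'E'
def lidpos(z=.006):
    W=env.camera_params('wrist');w=env.read_camera('wrist')[:,:,::-1]
    h=cv2.cvtColor(w,cv2.COLOR_BGR2HSV);g=cv2.inRange(h,(50,120,30),(75,255,255));c=max(cv2.findContours(g,0,2)[0],key=cv2.contourArea);e=cv2.fitEllipse(cv2.convexHull(c));print('lid',cv2.boundingRect(c),np.round(e[0],1),plane(W,*e[0],z).round(4));return w,W
E
python3 - <<'E'
from h import *
st();w,W=lidpos();cv2.imwrite('pics/w16.png',w);st();to((.61,.2935,.010),(180,0,90))
E
```

```text
32.8 [0.6562 0.2731 0.2639] [179.    0.2  88.5] F [0.3 0.6 0.9] T [ 0.12  0.02 -0.03] g 0.0869
lid (246, 69, 103, 105) [297.1 121.2] [0.6076 0.2933 0.006 ]
32.85 [0.6562 0.2725 0.2639] [178.9   0.3  88.5] F [-0.1 -1.8 -0.7] T [ 0.07 -0.04  0.02] g 0.0871
d_tool [ 0.0209 -0.0514  0.2529] rot [ 1.05  0.27 -1.54]
```

Emit:
carry_out:
  plan:
    - {"grip": 0, "dp": [0.01, -0.024, 0], "rotation": [1, 0.3, -1.5]}
    - {"grip": 0, "dp": [0.01, -0.022, 0.02], "rotation": [0, 0, 0]}
    - {"grip": 0, "dp": [0, 0, 0.035], "rotation": [0, 0, 0]}
    - {"grip": 0, "dp": [0, 0, 0.035], "rotation": [0, 0, 0]}
    - {"grip": 0, "dp": [0, 0, 0.035], "rotation": [0, 0, 0]}
    - {"grip": 0, "dp": [0, 0, 0.015], "rotation": [0, 0, 0]}
    - {"grip": 0, "dp": [0, 0, 0], "rotation": [0, 0, 0]}

```text
time_s: 33.43
tool_pos: [0.6177, 0.296, 0.1409]
tool_rot: [178.3, -0.8, 89.8]
force: [-0.3, -0.4, 0.3]
grip_width: 0.087
```

Run:
```python
from h import *
st();to((.6085,.2935,.010),(180,0,90))
```

```text
33.43 [0.6177 0.296  0.1409] [178.3  -0.8  89.8] F [-0.3 -0.4  0.3] T [ 0.07  0.05 -0.02] g 0.087
d_tool [-0.0042 -0.0131  0.1305] rot [ 1.68 -0.76 -0.19]
```

Emit:
carry_out:
  plan:
    - {"grip": 0, "dp": [-0.002, -0.009, 0], "rotation": [1.7, -0.8, 0]}
    - {"grip": 0, "dp": [0, 0, 0.03], "rotation": [0, 0, 0]}
    - {"grip": 0, "dp": [0, 0, 0.03], "rotation": [0, 0, 0]}
    - {"grip": 0, "dp": [0, 0, 0.025], "rotation": [0, 0, 0]}
    - {"grip": 0, "dp": [0, 0, 0], "rotation": [0, 0, 0]}

```text
time_s: 33.85
tool_pos: [0.617, 0.2976, 0.0718]
tool_rot: [178.8, -0.5, 89.8]
force: [-1.1, -0.5, 0.2]
grip_width: 0.0873
```

Run:
```python
from h import *
st();to((.6085,.2935,.010),(180,0,90))
```

```text
33.85 [0.617  0.2976 0.0718] [178.8  -0.5  89.8] F [-1.1 -0.5  0.2] T [0.12 0.05 0.02] g 0.0873
d_tool [-0.0047 -0.0098  0.0616] rot [ 1.19 -0.48 -0.24]
```

Emit:
carry_out:
  plan:
    - {"grip": 0, "dp": [-0.003, -0.009, 0.01], "rotation": [1.2, -0.5, 0]}
    - {"grip": 0, "dp": [0, -0.002, 0.02], "rotation": [0, 0, 0]}
    - {"grip": 0, "dp": [0, -0.002, 0.02], "rotation": [0, 0, 0]}
    - {"grip": 0, "dp": [0, 0, 0], "rotation": [0, 0, 0]}

```text
time_s: 34.18
tool_pos: [0.6097, 0.2974, 0.033]
tool_rot: [179.3, -0.3, 89.7]
force: [-0.9, -0.4, -0.8]
grip_width: 0.0872
```

Run:
```python
from h import *
st();to((.6085,.2935,.010),(180,0,90))
```

```text
34.18 [0.6097 0.2974 0.033 ] [179.3  -0.3  89.7] F [-0.9 -0.4 -0.8] T [0.06 0.07 0.  ] g 0.0872
d_tool [-0.004  -0.0015  0.023 ] rot [ 0.67 -0.3  -0.3 ]
```

Emit:
carry_out:
  plan:
    - {"grip": 0.3, "dp": [-0.004, -0.002, 0.01], "rotation": [0.6, -0.3, 0]}
    - {"grip": 0.5, "dp": [0, -0.001, 0.008], "rotation": [0, 0, 0]}
    - {"grip": 0.6, "dp": [0, 0, 0.003], "rotation": [0, 0, 0]}
    - {"grip": 0.6, "dp": [0, 0, 0], "rotation": [0, 0, 0]}
  force: 20

```text
time_s: 34.52
tool_pos: [0.6107, 0.2949, 0.0185]
tool_rot: [179.5, -0.2, 89.7]
force: [0.3, 0.0, -0.1]
grip_width: 0.0684
```

Run:
```python
from h import *
st();to((.6085,.2935,.010),(180,0,90))
```

```text
34.52 [0.6107 0.2949 0.0185] [179.5  -0.2  89.7] F [ 0.3  0.  -0.1] T [ 0.12 -0.01 -0.03] g 0.0684
d_tool [-0.0014 -0.0023  0.0084] rot [ 0.48 -0.18 -0.34]
```

Emit:
carry_out:
  plan:
    - {"grip": 0.6, "dp": [-0.001, -0.002, 0.006], "rotation": [0.5, -0.2, 0]}
    - {"grip": 0.6, "dp": [0, 0, 0.004], "rotation": [0, 0, 0]}
    - {"grip": 1, "dp": [0, 0, 0], "rotation": [0, 0, 0]}
    - {"grip": 1, "dp": [0, 0, 0], "rotation": [0, 0, 0]}
    - {"grip": 1, "dp": [0, 0, 0], "rotation": [0, 0, 0]}
    - {"grip": 1, "dp": [0, 0, 0], "rotation": [0, 0, 0]}
    - {"grip": 1, "dp": [0, 0, 0], "rotation": [0, 0, 0]}
    - {"grip": 1, "dp": [0, 0, 0], "rotation": [0, 0, 0]}
  force: 30

```text
time_s: 35.18
tool_pos: [0.6099, 0.2944, 0.0096]
tool_rot: [179.9, -0.0, 89.7]
force: [-0.2, -0.1, -0.3]
grip_width: 0.0213
```

Run:
```python
from h import *
st()
```

```text
35.18 [0.6099 0.2944 0.0096] [179.9  -0.   89.7] F [-0.2 -0.1 -0.3] T [ 0.12 -0.08  0.02] g 0.0213
```

Emit:
carry_out:
  plan:
    - {"grip": 1, "dp": [0, 0, -0.02], "rotation": [0, 0, 0]}
    - {"grip": 1, "dp": [0, 0, -0.04], "rotation": [0, 0, 0]}
    - {"grip": 1, "dp": [0, 0, -0.04], "rotation": [0, 0, 0]}
    - {"grip": 1, "dp": [0, 0, -0.04], "rotation": [0, 0, 0]}
    - {"grip": 1, "dp": [0, 0, -0.02], "rotation": [0, 0, 0]}
    - {"grip": 1, "dp": [0, 0, 0], "rotation": [0, 0, 0]}

```text
time_s: 35.68
tool_pos: [0.6064, 0.2928, 0.1712]
tool_rot: [-179.5, 0.2, 89.7]
force: [1.2, 0.8, -0.4]
grip_width: 0.0209
```

Run:
```python
from h import *
from scipy.optimize import least_squares as ls
st()
W=wcam((.5121,.2838,.4147),(-179.9,.3,89.1));t=np.linspace(0,2*np.pi,120)
def bb(P,x,y,r,z):
    q=np.array([proj(P,(x+r*np.cos(a),y+r*np.sin(a),z)) for a in t]);return np.r_[q.min(0),q.max(0)]
b=np.array([205+201/3.2,41+129/3.2,205+458/3.2,41+392/3.2])
r=ls(lambda p:bb(W,*p,.055,.1)-b,(.4625,.31));print('pitcher',r.x.round(4),r.fun.round(2),'lid',plane(W,205+267/3.2,41+526/3.2,.006).round(4))
for n,o in(('scene','s'),('side','d')):
    P=env.camera_params(n);im=env.read_camera(n)[:,:,::-1];cv2.imwrite(f'pics/{n}17.png',im)
    for nm,I in(('before',cv2.imread(f'pics/{o}13.png')),('now',im)):
        x,y=(375,195) if n=='scene' else (215,285)
        f=I[y:y+85,x:x+90].astype(int);m=((f[:,:,2]-f[:,:,0])>60).astype('uint8');k,_,s,c=cv2.connectedComponentsWithStats(m)
        print(n,nm,[(s[i,4],*(c[i]+(x,y)).round(0),plane(P,*(c[i]+(x,y)),.02).round(3)[:2]) for i in range(1,k) if s[i,4]>15])
W=env.camera_params('wrist');w=env.read_camera('wrist')[:,:,::-1];cv2.imwrite('pics/w17.png',w);print(proj(W,(.465,.32,.1)))
```

```text
35.68 [0.6064 0.2928 0.1712] [-179.5    0.2   89.7] F [ 1.2  0.8 -0.4] T [ 0.16 -0.13  0.01] g 0.0209
pitcher [0.4659 0.3201] [-0.54 -0.53  0.54  0.65] lid [0.6109 0.2941 0.006 ]
scene before [(np.int32(62), np.float64(395.0), np.float64(230.0), array([0.444, 0.279])), (np.int32(33), np.float64(411.0), np.float64(240.0), array([0.453, 0.326]))]
scene now []
side before [(np.int32(256), np.float64(270.0), np.float64(334.0), array([0.468, 0.275]))]
side now [(np.int32(105), np.float64(239.0), np.float64(354.0), array([0.493, 0.337])), (np.int32(110), np.float64(264.0), np.float64(355.0), array([0.454, 0.321])), (np.int32(24), np.float64(251.0), np.float64(365.0), array([0.463, 0.346]))]
[327.37125181  -3.92456695]
```

Emit:
carry_out:
  plan:
    - {"grip": 1, "dp": [0.005, -0.02, 0], "rotation": [0, 0, 0]}
    - {"grip": 1, "dp": [0.007, -0.035, 0], "rotation": [0, 0, 0]}
    - {"grip": 1, "dp": [0.007, -0.035, 0], "rotation": [0, 0, 0]}
    - {"grip": 1, "dp": [0.006, -0.03, 0], "rotation": [0, 0, 0]}
    - {"grip": 1, "dp": [0.003, -0.012, 0], "rotation": [0, 0, 0]}
    - {"grip": 1, "dp": [0, 0, 0], "rotation": [0, 0, 0]}

```text
time_s: 36.33
tool_pos: [0.4601, 0.3134, 0.1482]
tool_rot: [-177.7, 1.4, 89.5]
force: [0.0, 0.7, -0.3]
grip_width: 0.0213
```

Run:
```python
from h import *
st();to((.467,.320,.112),(180,0,90))
```

```text
36.33 [0.4601 0.3134 0.1482] [-177.7    1.4   89.5] F [ 0.   0.7 -0.3] T [ 0.15 -0.07 -0.01] g 0.0213
d_tool [0.0076 0.0083 0.0357] rot [-2.35  1.36 -0.56]
```

Emit:
carry_out:
  plan:
    - {"grip": 1, "dp": [0.005, 0.006, 0], "rotation": [-2.3, 1.4, -0.5]}
    - {"grip": 1, "dp": [0, 0, 0.008], "rotation": [0, 0, 0]}
    - {"grip": 1, "dp": [0, 0, 0.008], "rotation": [0, 0, 0]}
    - {"grip": 1, "dp": [0, 0, 0], "rotation": [0, 0, 0]}

```text
time_s: 36.67
tool_pos: [0.4643, 0.3149, 0.1234]
tool_rot: [-179.5, 0.3, 89.9]
force: [0.5, -0.1, -0.1]
grip_width: 0.0214
```

Run:
```python
from h import *
st();to((.467,.320,.112),(180,0,90))
```

```text
36.67 [0.4643 0.3149 0.1234] [-179.5    0.3   89.9] F [ 0.5 -0.1 -0.1] T [ 0.14 -0.06 -0.03] g 0.0214
d_tool [0.0052 0.0028 0.0114] rot [-0.53  0.34 -0.06]
```

Emit:
carry_out:
  plan:
    - {"grip": 1, "dp": [0.005, 0.002, 0.003], "rotation": [-0.5, 0.3, 0]}
    - {"grip": 1, "dp": [0, 0, 0.003], "rotation": [0, 0, 0]}
    - {"grip": 1, "dp": [0, 0, 0.003], "rotation": [0, 0, 0]}
    - {"grip": 1, "dp": [0, 0, 0], "rotation": [0, 0, 0]}

```text
time_s: 37.0
tool_pos: [0.4676, 0.3181, 0.1102]
tool_rot: [-179.7, 0.2, 89.7]
force: [-0.1, -1.0, -0.8]
grip_width: 0.021
```

Run:
```python
from h import *
st();to((.467,.320,.110),(180,0,90))
```

```text
37.0 [0.4676 0.3181 0.1102] [-179.7    0.2   89.7] F [-0.1 -1.  -0.8] T [ 0.17  0.02 -0.  ] g 0.021
d_tool [ 0.0019 -0.0006  0.0002] rot [-0.29  0.2  -0.3 ]
```

Emit:
carry_out:
  plan:
    - {"grip": 1, "dp": [0.002, -0.001, 0.001], "rotation": [-0.3, 0.2, 0]}
    - {"grip": 1, "dp": [0, 0, 0.001], "rotation": [0, 0, 0]}
    - {"grip": 1, "dp": [0, 0, 0.001], "rotation": [0, 0, 0]}

```text
time_s: 37.25
tool_pos: [0.4684, 0.319, 0.1098]
tool_rot: [179.9, 0.1, 89.6]
force: [-2.3, -1.9, 5.7]
grip_width: 0.0212
```

Run:
```python
from h import *
st()
```

```text
37.25 [0.4684 0.319  0.1098] [1.799e+02 1.000e-01 8.960e+01] F [-2.3 -1.9  5.7] T [-0.29  0.65  0.04] g 0.0212
```

Emit:
carry_out:
  plan:
    - {"grip": 0.5, "dp": [0, 0, 0], "rotation": [0, 0, 0]}
    - {"grip": 0.5, "dp": [0, 0, 0], "rotation": [0, 0, 0]}
    - {"grip": 0.5, "dp": [0, 0, 0], "rotation": [0, 0, 0]}
    - {"grip": 0.5, "dp": [0, 0, -0.01], "rotation": [0, 0, 0]}
    - {"grip": 0.5, "dp": [0, 0, -0.03], "rotation": [0, 0, 0]}
    - {"grip": 0.5, "dp": [0, 0.02, -0.04], "rotation": [0, 0, 0]}
    - {"grip": 0.5, "dp": [0, 0.02, -0.04], "rotation": [0, 0, 0]}
    - {"grip": 0.5, "dp": [0, 0.02, -0.04], "rotation": [0, 0, 0]}

```text
time_s: 37.92
tool_pos: [0.5195, 0.3182, 0.2645]
tool_rot: [-179.3, 0.5, 90.0]
force: [0.7, 1.0, 0.4]
grip_width: 0.0435
```

Emit:
carry_out:
  plan:
    - {"grip": 0.5, "dp": [0, 0.02, -0.04], "rotation": [0, 0, 0]}
    - {"grip": 0.5, "dp": [0, 0.02, -0.04], "rotation": [0, 0, 0]}
    - {"grip": 0.5, "dp": [0, 0.02, -0.03], "rotation": [0, 0, 0]}
    - {"grip": 0.5, "dp": [0, 0, 0], "rotation": [0, 0, 0]}
    - {"grip": 0.5, "dp": [0, 0, 0], "rotation": [0, 0, 0]}

```text
time_s: 38.33
tool_pos: [0.5834, 0.3189, 0.3827]
tool_rot: [179.7, -0.1, 89.8]
force: [0.4, 0.6, -1.1]
grip_width: 0.0436
```

Run:
```python
from h import *
st();w,W=lidpos(.106);cv2.imwrite('pics/w18.png',w)
for n in('scene','side'):
    P=env.camera_params(n);im=env.read_camera(n)[:,:,::-1];cv2.imwrite(f'pics/{n}18.png',im);h=cv2.cvtColor(im,cv2.COLOR_BGR2HSV)
    g=cv2.inRange(h,(50,120,40),(75,255,255));c=max(cv2.findContours(g,0,2)[0],key=cv2.contourArea);e=cv2.fitEllipse(cv2.convexHull(c));print(n,cv2.boundingRect(c),np.round(e[0],1),plane(P,*e[0],.104).round(4))
    r=cv2.cvtColor(im,cv2.COLOR_BGR2HSV);m=cv2.inRange(h,(95,120,40),(125,255,255))
    # lid upright bar tips / pitcher foot edges: columns where |dx| strong below the lid
im=cv2.imread('pics/side18.png');P=env.camera_params('side')
u,v=proj(P,(.466,.320,.03));print('foot axis',u,v)
gr=cv2.GaussianBlur(cv2.cvtColor(im,cv2.COLOR_BGR2GRAY),(3,3),0).astype(int)
for z in(.03,.06):
    q=proj(P,(.466,.320,z));row=gr[int(q[1])];gx=np.abs(np.gradient(row));i=np.arange(int(q[0])-55,int(q[0])+56);print(z,q.round(0),[(int(k),int(gx[k])) for k in i if gx[k]>6])
```

```text
38.33 [0.5834 0.3189 0.3827] [ 1.797e+02 -1.000e-01  8.980e+01] F [ 0.4  0.6 -1.1] T [ 0.17 -0.03 -0.05] g 0.0436
lid (229, 8, 104, 112) [280.   63.8] [0.4663 0.3192 0.106 ]
scene (391, 206, 52, 45) [416.5 228. ] [0.47   0.3208 0.104 ]
side (217, 292, 75, 57) [254.  319.7] [0.4664 0.3249 0.104 ]
foot axis 257.5258274057013 348.61450874537513
0.03 [258. 349.] [(226, 8), (227, 13), (228, 15), (229, 13), (230, 9), (264, 6), (265, 7), (266, 9), (267, 11), (268, 11), (269, 8), (279, 8), (280, 10), (281, 10), (282, 7), (285, 11), (286, 21), (287, 24), (288, 16), (289, 6)]
0.06 [257. 337.] [(219, 9), (220, 19), (221, 25), (222, 21), (223, 11), (284, 7), (285, 12), (286, 16), (287, 21), (288, 24), (289, 20), (290, 10)]
```

Run:
```python
from h import *
S,D=env.camera_params('scene'),env.camera_params('side');s=cv2.imread('pics/scene18.png');d=cv2.imread('pics/side18.png')
for n,P,im in(('scene',S,s),('side',D,d)):
    a,b=proj(P,(.600,-.3827,.119)),proj(P,(.600,-.3827,.04));print(n,a.round(),b.round())
    m=(im.max(2)<75).astype('uint8');x0,x1=int(min(a[0],b[0]))-25,int(max(a[0],b[0]))+25;y0,y1=int(min(a[1],b[1]))-15,int(max(a[1],b[1]))+15
    k,_,st_,c=cv2.connectedComponentsWithStats(m[y0:y1,x0:x1]);print([(st_[i]+[x0,y0,0,0,0]).tolist() for i in range(1,k) if st_[i,4]>20])
for o,im,r in(('s11',s,(240,100,105,160)),('d11',d,(225,120,120,130))):
    x,y,w,h=r;df=(cv2.absdiff(im,cv2.imread(f'pics/{o}.png')).max(2)>30)[y:y+h,x:x+w];print(o,df.mean().round(3))
# lid bar top: gold pixels in the scene, s7-era comparison with expected 1.36 rad
for th in(1.28,1.36,1.44):
    p=(.646-.2*np.cos(th),-.02,.089+.2*np.sin(th));print(th,proj(S,p).round(1),proj(D,p).round(1))
h=cv2.cvtColor(s,cv2.COLOR_BGR2HSV);m=cv2.inRange(h,(18,120,60),(32,255,255));k,_,st_,c=cv2.connectedComponentsWithStats(m)
print([(st_[i].tolist(),c[i].round(1).tolist()) for i in range(1,k) if st_[i,4]>60])
```

```text
scene [144. 147.] [151. 165.]
[[140, 144, 36, 33, 362], [142, 174, 12, 6, 36]]
side [337. 140.] [336. 164.]
[[332, 141, 9, 25, 167]]
s11 0.24
d11 0.147
1.28 [266.4 157.8] [284.1 130.7]
1.36 [262.7 161.6] [277.6 127.6]
1.44 [258.8 166. ] [271.  125.2]
[([240, 0, 29, 18, 131], [252.1, 8.5]), ([29, 89, 54, 37, 512], [54.3, 104.4]), ([0, 107, 42, 37, 326], [20.1, 123.9]), ([36, 135, 22, 19, 63], [48.2, 142.8]), ([0, 136, 27, 27, 172], [13.2, 149.9]), ([235, 150, 54, 40, 397], [261.5, 165.7]), ([196, 164, 7, 19, 110], [199.2, 172.6]), ([203, 203, 107, 53, 353], [258.1, 230.4])]
```

```bash
python3 -c "
from cell import env
print(env.sign_off())"
```

```text
the job is handed in; nothing more can be done
None
```

I finished every step of the task and handed the job in at about 38 s of arm time, well under the 208 s limit. The hand-in reports no verdict, so these are my last checks:

- **Chest lid and stay:** I swung the lid to its stop, flipped the stay up to its stop, and lowered the held lid until the stay took the load. The grip bar still sits where 1.36 rad should put it in the scene camera, judged by eye from the blob's outline. The stay's angle was never measured on its own; I inferred it from the stop force and the resting lid.
- **Kumquats:** There were three. One scoop pass took them all, and a wrist picture showed all three in the pitcher before I covered it. The hand stayed on the scoop's post while scooping and pouring.
- **Pitcher:** It was knocked about 17 mm during the run. I found its new position at about (0.466, 0.320) m and placed the green lid there.
- **Green lid:** The wrist camera puts it at (0.466, 0.319) m, about 1 mm off centre. The fixed cameras put it 4–5 mm off, and one silhouette reading of the pitcher was about 4 mm off; all are inside the 12 mm limit. The lid met the rim at the expected height.
- **Scoop:** It was released upright on the saucer, about 3 mm from the middle. Both fixed cameras show its post standing where expected.
- **Reamer, cup and jar:** I never deliberately went near them. I did not check their final positions in the images.

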